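# Bed cork rod grips in V-cradles and lock them down

## Robot

A 6-joint arm with a two-finger parallel gripper is mounted at the origin on the work surface. World frame = base frame: x ahead of the robot, y to its left, z up, the work surface at z = 0. Lengths are in mm, angles in rad, forces in N, time in s.
With the tool pointing down it reaches from about 300 to 850 mm from the base axis. Payload 4.2 kg.
Tool frame: the origin (TCP) lies at the very end of the fingers, on their centre line; the grasp point (between the pads) lies 19 mm behind it (grip_point_offset is the distance from the TCP to the grasp point, in mm); z points along the fingers, y is the direction in which the jaws open and shut (so a half turn about z gives the same grasp; the last joint's range is limited). The gripper opens to 91 mm and grips with 3 to 60 N. Pads are 32 mm wide; open, the fingers measure 118 mm over their backs; the gripper's body (76 mm by 178 mm) begins 60 mm behind the grasp point.
Start: joints at [-1.265, 0.32, 1.565, -0, 1.257, -0.02], TCP at [184.042, -544.768, 213.976] pointing down, gripper open.
Joint ranges: [-3.11, 3.11], [-0.84, 2.01], [0.21, 2.61], [-1.34, 4.49], [0.05, 2.63], [-2.56, 2.56]. Speed limits (rad/s): [2.57, 2.57, 3.14, 3.14, 3.14, 3.14].

## Interface

Orientations are given as a unit quaternion [w, x, y, z].
In Python, from rig import * gives the robot as it stands. The module is installed in compiled form; this text tells all that it offers.
- The arm moves only by the tool step_arm, never from a script. Its argument "series" is a list of rows, each a list of 3 entries, a list of its own where there are three numbers: the closure in counts, from 0 (fully open) to 255 (shut), then the shift along the tool's x, y, z in cm, then the turn, a rotation vector about the tool's x, y, z in rad. A call has 1 to 20 rows; each row shifts and turns the commanded pose from where the row before left it, along the tool's axes as they then stand; what a row does not reach is not made up. A row lasts 1/8 s, in which the tool goes at most 62.5 mm and 10.7 degrees, less where a joint would pass 70% of its speed; a pose out of reach is approached as far as the arm can. A call is refused whole if a number of a shift passes 6.25 or a number of a turn 0.188, either way. A call with a gripper value outside its range is refused whole. The fingers move at their own pace and stop on an object; "grip_force" is the grip in N (left out, the last holds). Time passes only in rows, so rows that do not move let the fingers close. It gives the time, the measured TCP pose, the force and the opening at its end, in the units of the state.
- observe(): the state, without advancing time (a new reading comes with each control period).
- capture(name): name is "side" or "top"; returns a dict with "frame" (480x640x3 uint8, red, green, blue), "camera_matrix" (3x3 intrinsics, pixels), "dist" ([k1, k2, p1, p2, k3] as OpenCV has them; the pictures are not rectified), "R" (3x3) and "t" (3): a world point X has camera coordinates R X + t. Camera axes: x right, y down, z forward; pixel columns grow to the right and rows downward; lengths in mm; the calibration is good to about 2 mm. A picture is of the moment at which its call begins. There is no depth.
- hand_in(): hands the job in, once; it reports no verdict.
The state is a dict: "clock": time; "joints": joint angles; "dq": joint speeds; "joint_efforts": joint torques, N m; "tcp_pos": TCP position; "tool_rot": TCP orientation; "wrist_force": force on the tool from outside, world axes, zero at the start; "torque": the same for the moment, N m; "width": opening from 0.0 (shut) to 1.0 (fully open).
Only numpy, scipy, OpenCV 4.12 (cv2) and the standard library are available. Lean on these libraries where they do the work, as an engineer would, in place of code of your own. Each camera call takes 0.05 s, during which the arm holds its last target.

## Task

Swing the keeper bar of the gluing fixture up and back until it stands about upright, then lay every cork grip on the bench into a V-cradle of its own (any cradle), fully bedded in both Vs and lying between the two end-stop rails. Then swing the bar fully down over them and lock it by putting the yellow-knobbed pin fully home, through the hole at the bar's end into the blue post. Leave the tape rolls, spool, bottle, cup and sticks where they are.

Things in the scene. Friction and masses are not known exactly. Their poses are not given: they have to be found in the camera images.
- fixture: Fixed gluing fixture: aluminium base (x -80..+100, y -210..+180 mm, 10 mm thick) with four black V-cradles in a row along y. Origin on the bench under the row's middle; x across, away from the robot (grip direction), y left, z up. Two low end-stop rails along y, inner faces at x -63 and +63, tops 52 mm up: a 110 mm grip has 8 mm play each way.
- cradle0 (a point): Where the centre of a grip lies once it rests in V-cradle 0 (-128 mm along fixture y, 50 mm above the bench); axes as the fixture's. A cradle is two 90-degree V-saddles, each 16 mm thick along x, centred 36 mm before and behind this point: between them is a free gap 56 mm long for fingers, down to the base plate top 40 mm below this point. V arms reach 20 mm to either side and end at this point's height.
- cradle1 (a point): Where the centre of a grip lies once it rests in V-cradle 1 (-58 mm along fixture y, 50 mm above the bench); axes as the fixture's. A cradle is two 90-degree V-saddles, each 16 mm thick along x, centred 36 mm before and behind this point: between them is a free gap 56 mm long for fingers, down to the base plate top 40 mm below this point. V arms reach 20 mm to either side and end at this point's height.
- cradle2 (a point): Where the centre of a grip lies once it rests in V-cradle 2 (+58 mm along fixture y, 50 mm above the bench); axes as the fixture's. A cradle is two 90-degree V-saddles, each 16 mm thick along x, centred 36 mm before and behind this point: between them is a free gap 56 mm long for fingers, down to the base plate top 40 mm below this point. V arms reach 20 mm to either side and end at this point's height.
- cradle3 (a point): Where the centre of a grip lies once it rests in V-cradle 3 (+128 mm along fixture y, 50 mm above the bench); axes as the fixture's. A cradle is two 90-degree V-saddles, each 16 mm thick along x, centred 36 mm before and behind this point: between them is a free gap 56 mm long for fingers, down to the base plate top 40 mm below this point. V arms reach 20 mm to either side and end at this point's height.
- keeper (a joint): Keeper bar, red-topped aluminium bar along fixture y across all four cradles, on two side arms, hinged at the far (+x) side. 0 = down over the grips (bar level, 1 mm over the tops of seated grips), grows as the handle goes up and back towards +x, 1.57 upright, stop at 1.9 rad. Stiff hinge: stays at any angle; moving it takes about 1 to 5 N at the handle. Starts 0.1 to 0.6. Bar 26 mm wide, 10 mm thick, its centre line 80 mm from the hinge axis.
- hinge (a point): Point on the keeper bar's hinge axis (the axis runs along fixture y), 80 mm along fixture +x from the row of cradles, 70 mm above the bench; fixed to the fixture, axes as the fixture's.
- handle (a point): Middle of the orange handle block in the middle of the keeper bar: 16 mm wide along fixture y, 36 mm along the swing radius, 26 mm thick. With the bar down it is 122 mm from the hinge axis towards the robot and 10 mm above the axis; turns with the bar. Can be pinched from above across its 16 mm width (44 mm free either side to a seated grip) and swung round the hinge, pivoting between the fingers.
- bar_hole (a point): Centre of the top rim of the 12 mm round through hole in the flat tongue (10 mm thick) at the right (-y) end of the keeper bar; turns with the bar. With the bar down it is 75 mm above the bench, straight over lock_hole.
- lock_hole (a point): Centre of the mouth of the 12 mm round vertical through hole in the blue lock post, 62 mm above the bench, at fixture (0, -190 mm); the hole goes 52 mm down to the base plate. z up.
- park: Dark wooden parking block 46 x 46 x 60 mm, fixed to the bench, with a 12 mm vertical through hole, in which the lock pin starts. Origin under its centre.
- pin: Lock pin, upright. Origin at the centre of its lower tip, z up along the pin. Steel shaft 9 mm diameter, 56 mm long to the underside of a steel collar 22 mm in diameter and 4 mm thick; above it a yellow knob to grip, 18 mm diameter, from 60 to 86 mm above the tip. Mass about 60 g. Starts with its collar on top of the parking block; fully home in the lock its collar rests on the bar and its tip is 43 mm below lock_hole.
- grip0: Cork rod grip: straight cylinder 28 mm diameter, 110 mm long, two red rings, with a 3 mm thick black cap 29 mm square on each end (both alike) that keeps it from rolling; about 60 g. Origin at its centre, x along its axis. Starts lying on the bench to the right on a flat of its caps (axis 14.5 mm up). May be absent (then None).
- grip1: Cork rod grip: straight cylinder 28 mm diameter, 110 mm long, two red rings, with a 3 mm thick black cap 29 mm square on each end (both alike) that keeps it from rolling; about 60 g. Origin at its centre, x along its axis. Starts lying on the bench to the right on a flat of its caps (axis 14.5 mm up). May be absent (then None).
- grip2: Cork rod grip: straight cylinder 28 mm diameter, 110 mm long, two red rings, with a 3 mm thick black cap 29 mm square on each end (both alike) that keeps it from rolling; about 60 g. Origin at its centre, x along its axis. Starts lying on the bench to the right on a flat of its caps (axis 14.5 mm up). May be absent (then None).
- grip3: Cork rod grip: straight cylinder 28 mm diameter, 110 mm long, two red rings, with a 3 mm thick black cap 29 mm square on each end (both alike) that keeps it from rolling; about 60 g. Origin at its centre, x along its axis. Starts lying on the bench to the right on a flat of its caps (axis 14.5 mm up). May be absent (then None).
- masking_roll: Cream tape roll, 104 mm diameter, 36 mm high; leave alone. Origin under its centre.
- blue_roll: Blue tape roll, 100 mm diameter, 25 mm high; leave alone. Origin under its centre.
- spool: Small dark thread spool, 32 mm diameter, 40 mm high, upright; leave alone. Origin under its centre.
- resin: White bottle, 72 mm diameter, 150 mm high; leave alone. Origin under its centre.
- blue_cup: Blue cup, 72 mm diameter, 100 mm high; leave alone. Origin under its centre.
- stick_green: Green stick 7 x 190 x 7 mm lying at the far side; leave alone. Origin under its centre.
- stick_yellow: Yellow stick 7 x 190 x 7 mm lying at the far side; leave alone. Origin under its centre.

How it is judged (in metres and radians):
On the way, in this order (a step that is already met when the one before it is completed fails the run):
1. the keeper bar is swung up (joint above 1.2 rad) (value of joint keeper above 1.2 rad), for 0.2 s.
2. with the bar up (above 1.0 rad), every grip present lies bedded in a V-cradle (((distance between grip0 and cradle0 below 0.016 m and z of grip0 in the frame of cradle0 below 0.004 m and angle between the x axis of grip0 and the x axis of fixture, either way round below 0.08 rad) or (distance between grip0 and cradle1 below 0.016 m and z of grip0 in the frame of cradle1 below 0.004 m and angle between the x axis of grip0 and the x axis of fixture, either way round below 0.08 rad) or (distance between grip0 and cradle2 below 0.016 m and z of grip0 in the frame of cradle2 below 0.004 m and angle between the x axis of grip0 and the x axis of fixture, either way round below 0.08 rad) or (distance between grip0 and cradle3 below 0.016 m and z of grip0 in the frame of cradle3 below 0.004 m and angle between the x axis of grip0 and the x axis of fixture, either way round below 0.08 rad)) and ((distance between grip1 and cradle0 below 0.016 m and z of grip1 in the frame of cradle0 below 0.004 m and angle between the x axis of grip1 and the x axis of fixture, either way round below 0.08 rad) or (distance between grip1 and cradle1 below 0.016 m and z of grip1 in the frame of cradle1 below 0.004 m and angle between the x axis of grip1 and the x axis of fixture, either way round below 0.08 rad) or (distance between grip1 and cradle2 below 0.016 m and z of grip1 in the frame of cradle2 below 0.004 m and angle between the x axis of grip1 and the x axis of fixture, either way round below 0.08 rad) or (distance between grip1 and cradle3 below 0.016 m and z of grip1 in the frame of cradle3 below 0.004 m and angle between the x axis of grip1 and the x axis of fixture, either way round below 0.08 rad)) and ((distance between grip2 and cradle0 below 0.016 m and z of grip2 in the frame of cradle0 below 0.004 m and angle between the x axis of grip2 and the x axis of fixture, either way round below 0.08 rad) or (distance between grip2 and cradle1 below 0.016 m and z of grip2 in the frame of cradle1 below 0.004 m and angle between the x axis of grip2 and the x axis of fixture, either way round below 0.08 rad) or (distance between grip2 and cradle2 below 0.016 m and z of grip2 in the frame of cradle2 below 0.004 m and angle between the x axis of grip2 and the x axis of fixture, either way round below 0.08 rad) or (distance between grip2 and cradle3 below 0.016 m and z of grip2 in the frame of cradle3 below 0.004 m and angle between the x axis of grip2 and the x axis of fixture, either way round below 0.08 rad)) and ((distance between grip3 and cradle0 below 0.016 m and z of grip3 in the frame of cradle0 below 0.004 m and angle between the x axis of grip3 and the x axis of fixture, either way round below 0.08 rad) or (distance between grip3 and cradle1 below 0.016 m and z of grip3 in the frame of cradle1 below 0.004 m and angle between the x axis of grip3 and the x axis of fixture, either way round below 0.08 rad) or (distance between grip3 and cradle2 below 0.016 m and z of grip3 in the frame of cradle2 below 0.004 m and angle between the x axis of grip3 and the x axis of fixture, either way round below 0.08 rad) or (distance between grip3 and cradle3 below 0.016 m and z of grip3 in the frame of cradle3 below 0.004 m and angle between the x axis of grip3 and the x axis of fixture, either way round below 0.08 rad)) and value of joint keeper above 1 rad), for 0.3 s.
3. the bar is fully down (below 0.06 rad) over the bedded grips (((distance between grip0 and cradle0 below 0.016 m and z of grip0 in the frame of cradle0 below 0.004 m and angle between the x axis of grip0 and the x axis of fixture, either way round below 0.08 rad) or (distance between grip0 and cradle1 below 0.016 m and z of grip0 in the frame of cradle1 below 0.004 m and angle between the x axis of grip0 and the x axis of fixture, either way round below 0.08 rad) or (distance between grip0 and cradle2 below 0.016 m and z of grip0 in the frame of cradle2 below 0.004 m and angle between the x axis of grip0 and the x axis of fixture, either way round below 0.08 rad) or (distance between grip0 and cradle3 below 0.016 m and z of grip0 in the frame of cradle3 below 0.004 m and angle between the x axis of grip0 and the x axis of fixture, either way round below 0.08 rad)) and ((distance between grip1 and cradle0 below 0.016 m and z of grip1 in the frame of cradle0 below 0.004 m and angle between the x axis of grip1 and the x axis of fixture, either way round below 0.08 rad) or (distance between grip1 and cradle1 below 0.016 m and z of grip1 in the frame of cradle1 below 0.004 m and angle between the x axis of grip1 and the x axis of fixture, either way round below 0.08 rad) or (distance between grip1 and cradle2 below 0.016 m and z of grip1 in the frame of cradle2 below 0.004 m and angle between the x axis of grip1 and the x axis of fixture, either way round below 0.08 rad) or (distance between grip1 and cradle3 below 0.016 m and z of grip1 in the frame of cradle3 below 0.004 m and angle between the x axis of grip1 and the x axis of fixture, either way round below 0.08 rad)) and ((distance between grip2 and cradle0 below 0.016 m and z of grip2 in the frame of cradle0 below 0.004 m and angle between the x axis of grip2 and the x axis of fixture, either way round below 0.08 rad) or (distance between grip2 and cradle1 below 0.016 m and z of grip2 in the frame of cradle1 below 0.004 m and angle between the x axis of grip2 and the x axis of fixture, either way round below 0.08 rad) or (distance between grip2 and cradle2 below 0.016 m and z of grip2 in the frame of cradle2 below 0.004 m and angle between the x axis of grip2 and the x axis of fixture, either way round below 0.08 rad) or (distance between grip2 and cradle3 below 0.016 m and z of grip2 in the frame of cradle3 below 0.004 m and angle between the x axis of grip2 and the x axis of fixture, either way round below 0.08 rad)) and ((distance between grip3 and cradle0 below 0.016 m and z of grip3 in the frame of cradle0 below 0.004 m and angle between the x axis of grip3 and the x axis of fixture, either way round below 0.08 rad) or (distance between grip3 and cradle1 below 0.016 m and z of grip3 in the frame of cradle1 below 0.004 m and angle between the x axis of grip3 and the x axis of fixture, either way round below 0.08 rad) or (distance between grip3 and cradle2 below 0.016 m and z of grip3 in the frame of cradle2 below 0.004 m and angle between the x axis of grip3 and the x axis of fixture, either way round below 0.08 rad) or (distance between grip3 and cradle3 below 0.016 m and z of grip3 in the frame of cradle3 below 0.004 m and angle between the x axis of grip3 and the x axis of fixture, either way round below 0.08 rad)) and value of joint keeper below 0.06 rad), for 0.2 s.
4. the pin is home through bar and post, with the bar down (horizontal distance between pin and lock_hole below 0.006 m and z of pin in the frame of lock_hole below -0.036 m and angle between pin's own z axis and vertical below 0.12 rad and value of joint keeper below 0.06 rad), for 0.2 s.
At the end, for the whole second after the job is handed in: Every grip present lies in a cradle (centre within 16 mm of the cradle point and less than 4 mm above it, axis within 0.08 rad), the bar is down (below 0.06 rad), the pin upright (0.12 rad) on the hole axis (6 mm), its tip 36 mm or more below lock_hole; all at rest (all of step 4 and ((distance between grip0 and cradle0 below 0.016 m and z of grip0 in the frame of cradle0 below 0.004 m and angle between the x axis of grip0 and the x axis of fixture, either way round below 0.08 rad) or (distance between grip0 and cradle1 below 0.016 m and z of grip0 in the frame of cradle1 below 0.004 m and angle between the x axis of grip0 and the x axis of fixture, either way round below 0.08 rad) or (distance between grip0 and cradle2 below 0.016 m and z of grip0 in the frame of cradle2 below 0.004 m and angle between the x axis of grip0 and the x axis of fixture, either way round below 0.08 rad) or (distance between grip0 and cradle3 below 0.016 m and z of grip0 in the frame of cradle3 below 0.004 m and angle between the x axis of grip0 and the x axis of fixture, either way round below 0.08 rad)) and ((distance between grip1 and cradle0 below 0.016 m and z of grip1 in the frame of cradle0 below 0.004 m and angle between the x axis of grip1 and the x axis of fixture, either way round below 0.08 rad) or (distance between grip1 and cradle1 below 0.016 m and z of grip1 in the frame of cradle1 below 0.004 m and angle between the x axis of grip1 and the x axis of fixture, either way round below 0.08 rad) or (distance between grip1 and cradle2 below 0.016 m and z of grip1 in the frame of cradle2 below 0.004 m and angle between the x axis of grip1 and the x axis of fixture, either way round below 0.08 rad) or (distance between grip1 and cradle3 below 0.016 m and z of grip1 in the frame of cradle3 below 0.004 m and angle between the x axis of grip1 and the x axis of fixture, either way round below 0.08 rad)) and ((distance between grip2 and cradle0 below 0.016 m and z of grip2 in the frame of cradle0 below 0.004 m and angle between the x axis of grip2 and the x axis of fixture, either way round below 0.08 rad) or (distance between grip2 and cradle1 below 0.016 m and z of grip2 in the frame of cradle1 below 0.004 m and angle between the x axis of grip2 and the x axis of fixture, either way round below 0.08 rad) or (distance between grip2 and cradle2 below 0.016 m and z of grip2 in the frame of cradle2 below 0.004 m and angle between the x axis of grip2 and the x axis of fixture, either way round below 0.08 rad) or (distance between grip2 and cradle3 below 0.016 m and z of grip2 in the frame of cradle3 below 0.004 m and angle between the x axis of grip2 and the x axis of fixture, either way round below 0.08 rad)) and ((distance between grip3 and cradle0 below 0.016 m and z of grip3 in the frame of cradle0 below 0.004 m and angle between the x axis of grip3 and the x axis of fixture, either way round below 0.08 rad) or (distance between grip3 and cradle1 below 0.016 m and z of grip3 in the frame of cradle1 below 0.004 m and angle between the x axis of grip3 and the x axis of fixture, either way round below 0.08 rad) or (distance between grip3 and cradle2 below 0.016 m and z of grip3 in the frame of cradle2 below 0.004 m and angle between the x axis of grip3 and the x axis of fixture, either way round below 0.08 rad) or (distance between grip3 and cradle3 below 0.016 m and z of grip3 in the frame of cradle3 below 0.004 m and angle between the x axis of grip3 and the x axis of fixture, either way round below 0.08 rad)) and linear speed of each of grip0, grip1, grip2, grip3, pin below 0.03 m/s); the robot touches nothing.
It fails at once if a bystander (tape roll, spool, bottle, cup, stick) is shifted by more than 5 cm (distance of any of masking_roll, blue_roll, spool, resin, blue_cup, stick_green, stick_yellow from where it was at the start of the episode above 0.05 m).
Of grip0, grip1, grip2, grip3 only 2 to 4 are there at a start; the rules pass over those that are not, and their reading is None.
At some moment in a run one of grip0, grip1, grip2, grip3 may be knocked a few centimetres aside while the robot is not near it.
It also fails if it takes over 210 s, if anything falls off the work surface, if the arm or the gripper's body presses on something with over 40 N, if the wrist force passes 120 N, or if a joint passes its speed limit or range.

## Working session

There is one attempt and no reset: what is moved stays moved. The work goes in short steps, Python scripts to look and compute and a tool call to move; the robot and the scene stay as the last step left them, time stands still between calls to the robot, and variables do not carry over. Pictures are saved under pics/ and viewed, and the job is handed in when it is done.

Besides the shell and the picture viewer there is one more tool, called after "Call:" by a JSON object that holds its "api" and its "payload", one argument or row to a line. step_arm: Moves the arm, as the interface text tells. Its arguments: {"type":"object","properties":{"series":{"type":"array","items":{"type":"array"}},"grip_force":{"type":"number"}},"required":["series"]}

```bash
mkdir -p pics; python3 - <<'E'
from rig import *
import cv2
s=observe(); print(s)
for n in("side","top"):
    c=capture(n); cv2.imwrite(f"pics/{n}0.png",c["frame"][:,:,::-1]); print(n,c["camera_matrix"],c["dist"],c["R"],c["t"])
E
```

```text
{'clock': 0.0, 'joints': array([-1.26499637e+00,  3.20295631e-01,  1.56570132e+00, -4.14015944e-05,
        1.25739340e+00, -2.00093037e-02]), 'dq': array([-0.00086551, -0.00120863,  0.00021398,  0.00112761,  0.00091691,
        0.00028899]), 'joint_efforts': array([ 1.39734522e-05, -4.12463343e+01, -2.31972706e+01,  7.29108509e-02,
        4.57935990e-02, -1.42747590e-04]), 'tcp_pos': array([ 183.8706003 , -544.2620105 ,  213.10949368]), 'tool_rot': array([-8.86882600e-04,  9.86758922e-01,  1.62191310e-01, -1.47490494e-04]), 'wrist_force': array([ 0.31358288,  0.45774079, -0.32745451]), 'torque': array([-0.0006504 ,  0.01737102,  0.02144281]), 'width': 0.99683355314825}
side [[498.47921626   0.         314.03036325]
 [  0.         498.47921626 239.11256521]
 [  0.           0.           1.        ]] [0.02948616 0.         0.         0.         0.        ] [[-0.78425919 -0.62005843 -0.02156547]
 [-0.38995204  0.51965652 -0.76019373]
 [ 0.48257117 -0.58777942 -0.64933845]] [ 487.33365669  268.94916039 1033.05451235]
top [[452.81167311   0.         314.91806315]
 [  0.         452.81167311 235.28183473]
 [  0.           0.           1.        ]] [0.03384861 0.         0.         0.         0.        ] [[ 0.02222944 -0.99949194  0.02284094]
 [-0.99476035 -0.02439304 -0.09928155]
 [ 0.09978827 -0.02051429 -0.9947972 ]] [   8.36754469  567.40598045 1072.32583364]
```

View pics/side0.png

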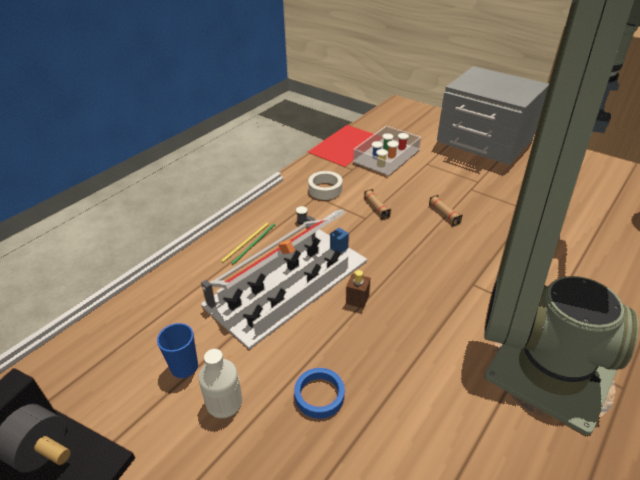

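View pics/top0.png

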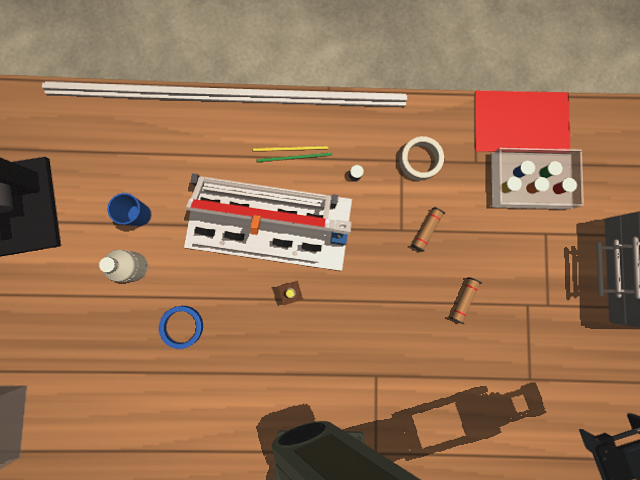

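The side picture shows the fixture at about (285,280), with its orange handle at (288,246), the blue post at (340,240) and the pin block at (358,290). It also shows grips at (377,204) and (446,210). The top picture shows the grips at (428,230) and (464,300). I'll zoom in and measure next.

```bash
cat > h.py <<'E'
from rig import *
import cv2, numpy as np
from scipy.spatial.transform import Rotation as Ro
def ray(c,px):
    u=cv2.undistortPoints(np.array([[px]],float),c["camera_matrix"],c["dist"])[0,0]
    d=c["R"].T@np.array([u[0],u[1],1.]); o=-c["R"].T@c["t"]; return o,d/np.linalg.norm(d)
def onz(c,px,z):
    o,d=ray(c,px); return o+d*(z-o[2])/d[2]
def proj(c,X):
    return cv2.projectPoints(np.atleast_2d(np.array(X,float)),cv2.Rodrigues(c["R"])[0],c["t"],c["camera_matrix"],c["dist"])[0][:,0]
def tri(c1,p1,c2,p2):
    o1,d1=ray(c1,p1);o2,d2=ray(c2,p2)
    A=np.stack([d1,-d2],1); s=np.linalg.lstsq(A,o2-o1,rcond=None)[0]
    a=o1+s[0]*d1;b=o2+s[1]*d2; return (a+b)/2,np.linalg.norm(a-b)
def crop(c,x0,y0,x1,y1,k,name):
    cv2.imwrite("pics/"+name+".png",cv2.resize(c["frame"][y0:y1,x0:x1,::-1],None,fx=k,fy=k,interpolation=cv2.INTER_CUBIC))
def blobs(c,lo,hi,mn=15):
    hsv=cv2.cvtColor(c["frame"],cv2.COLOR_RGB2HSV)
    m=cv2.inRange(hsv,np.array(lo),np.array(hi)); n,l,st,ce=cv2.connectedComponentsWithStats(m)
    return [(st[i].tolist(),ce[i].round(1).tolist()) for i in range(1,n) if st[i][4]>=mn],l
def down(s=None):
    s=s or observe(); q=s["tool_rot"]; return Ro.from_quat([q[1],q[2],q[3],q[0]]).as_matrix()
def rel(target,R=None):
    "world target of TCP -> cm in tool axes"
    s=observe(); R=down(s) if R is None else R
    return R.T@(np.array(target)-s["tcp_pos"])/10
E
python3 - <<'E'
from h import *
s=capture("side");t=capture("top")
print(down())
crop(t,170,160,370,310,4,"tfix"); crop(s,190,190,390,340,4,"sfix"); crop(t,390,190,510,340,4,"tg"); crop(s,340,170,480,240,5,"sg")
E
```

```text
[[ 9.47396686e-01  3.20061624e-01 -2.75023027e-04]
 [ 3.20061736e-01 -9.47396149e-01  1.01077264e-03]
 [ 6.29537773e-05 -1.04562700e-03 -9.99999451e-01]]
```

View pics/tfix.png

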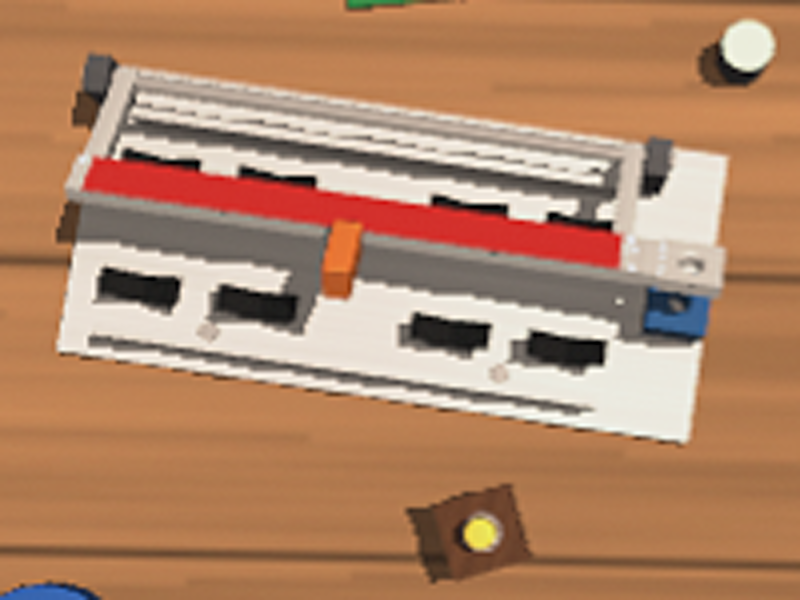

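View pics/sfix.png

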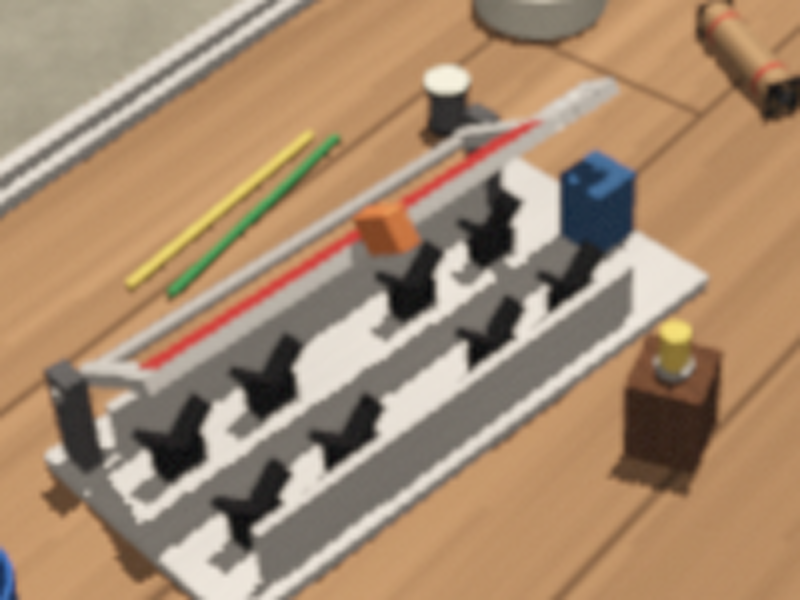

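View pics/tg.png

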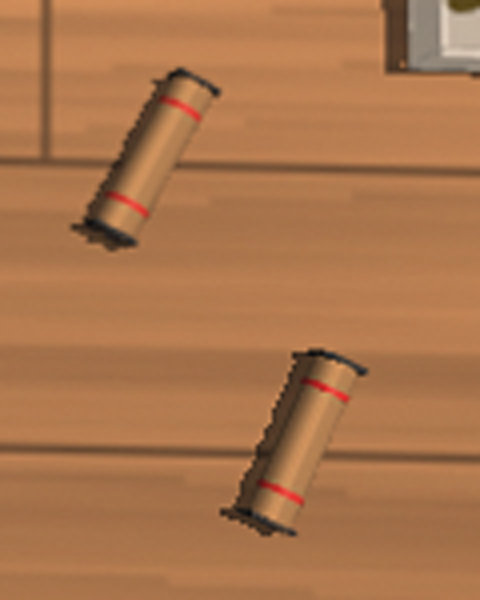

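View pics/sg.png

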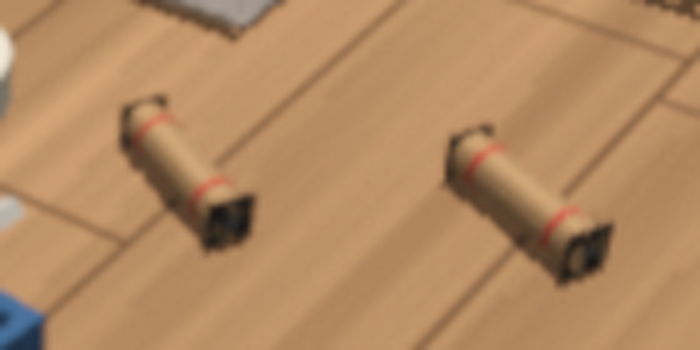

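```bash
python3 - <<'E'
from h import *
s=capture("side");t=capture("top")
print("cam",-t["R"].T@t["t"],-s["R"].T@s["t"])
f=lambda x,y,x0,y0,k:((x+.5)/k-.5+x0,(y+.5)/k-.5+y0)
P=[f(60,352,170,160,4),f(688,443,170,160,4),f(728,156,170,160,4)]
L=np.array([[-80,180],[-80,-210],[100,-210]],float)
W=np.array([onz(t,p,10)[:2] for p in P]); print("corners",W.round(1),[np.linalg.norm(W[i]-W[i+1]).round(1) for i in (0,1)])
M,_=cv2.estimateAffinePartial2D(L,W)
# rigid fit
lc,wc=L.mean(0),W.mean(0); H=(L-lc).T@(W-wc); a=np.arctan2(H[0,1]-H[1,0],H[0,0]+H[1,1]); R=np.array([[np.cos(a),-np.sin(a)],[np.sin(a),np.cos(a)]]); o=wc-R@lc
print("yaw",a,"org",o, "res",(L@R.T+o-W).round(1))
lh=onz(t,f(677,303,170,160,4),62); print("lockhole seen",lh, "pred",R@[0,-190]+o)
for n,c,box,k in(("t",t,(170,160,370,310),4),("s",s,(190,190,390,340),4)):
    im=c["frame"][:,:,::-1].copy(); im=cv2.resize(im[box[1]:box[3],box[0]:box[2]],None,fx=k,fy=k,interpolation=cv2.INTER_CUBIC)
    def dr(pl,z,col):
        p=proj(c,[*(R@pl+o),z])[0]; q=((p-np.array(box[:2])+.5)*k-.5); cv2.circle(im,tuple(int(v) for v in q),4,col,1)
    for y in(-128,-58,58,128):
        for x in(-44,-28,28,44):
            for d in(-20,20): dr([x,y+d],50,(0,255,0))
    dr([0,-190],62,(0,255,255))
    for x,y in((-80,180),(-80,-210),(100,-210),(100,180)): dr([x,y],10,(255,0,255))
    for x,y in((-63,-150),(63,-150),(-63,150)): dr([x,y],52,(255,0,0))
    cv2.imwrite(f"pics/ov_{n}.png",im)
for n,c in(("t",t),("s",s)):
    print(n,"yel",blobs(c,(22,120,120),(35,255,255))[0]); print(n,"red",blobs(c,(0,170,120),(4,255,255),4)[0]); print(n,"org",blobs(c,(6,180,150),(14,255,255),25)[0])
E
```

```text
cam [ 457.24142685   44.20204931 1122.88855741] [-11.44915084 769.62234218 885.76505727]
corners [[530.8 338.6]
 [484.  -46.2]
 [663.  -68.3]] [np.float64(387.7), np.float64(180.4)]
yaw -0.11984534241389068 org [588.66871264 151.74722554] res [[-0.   1.4]
 [ 0.2 -1. ]
 [-0.1 -0.4]]
lockhole seen [564.82366155 -34.16211803  62.        ] pred [565.95256715 -36.88993076]
t yel [([253, 146, 75, 5, 171], [289.8, 148.1]), ([286, 289, 8, 8, 48], [289.6, 292.8])]
t red [([475, 91, 95, 61, 5363], [521.1, 119.8]), ([191, 200, 134, 27, 1103], [258.2, 212.4]), ([431, 214, 9, 6, 14], [435.1, 216.4]), ([418, 238, 9, 6, 13], [421.8, 240.2]), ([467, 285, 10, 5, 16], [471.3, 286.8]), ([456, 310, 10, 6, 18], [460.4, 312.6])]
t org [([251, 215, 10, 19, 134], [255.0, 223.6])]
s yel [([222, 223, 46, 39, 151], [243.5, 242.7]), ([355, 270, 8, 12, 70], [358.3, 275.3])]
s red [([309, 125, 63, 42, 1228], [340.4, 145.2]), ([313, 224, 4, 3, 4], [314.5, 225.0]), ([307, 227, 5, 4, 8], [308.8, 228.2]), ([299, 231, 7, 5, 7], [302.0, 233.0]), ([291, 238, 4, 3, 4], [292.5, 239.0]), ([228, 248, 52, 33, 58], [252.8, 264.3])]
s org []
```

View pics/ov_t.png

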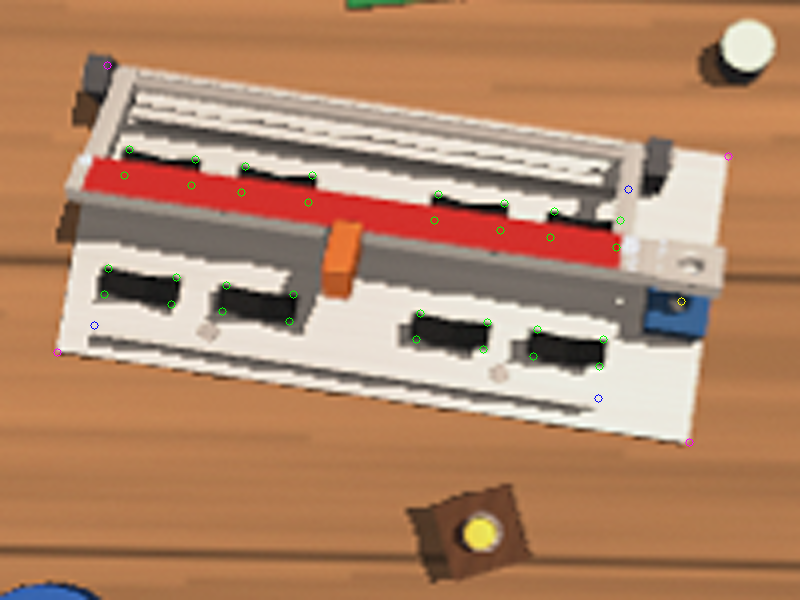

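View pics/ov_s.png

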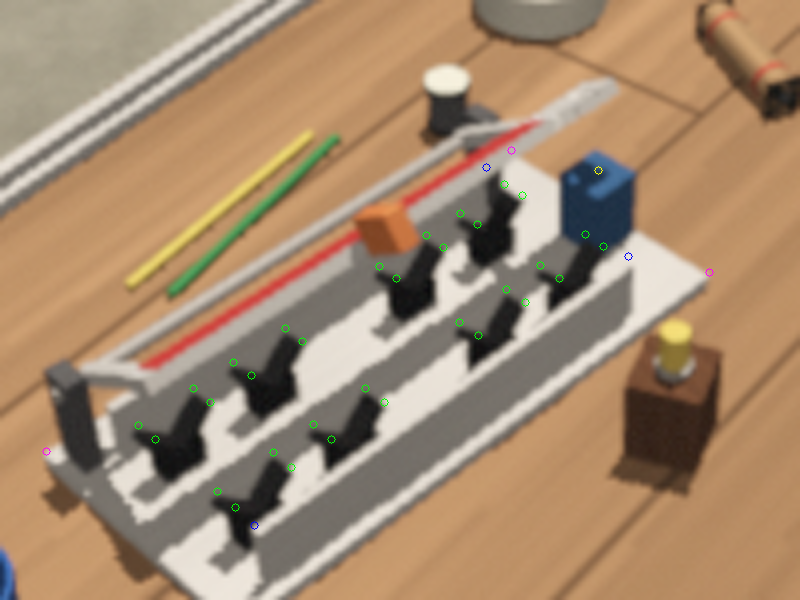

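```bash
cat >> h.py <<'E'
YAW=-0.1198; ORG=np.array([588.5,151.2]); RF=np.array([[np.cos(YAW),-np.sin(YAW)],[np.sin(YAW),np.cos(YAW)]])
def fx(x,y): return RF@[x,y]+ORG
def handle(th,d=0,nrm=0): # world pos of handle centre, d extra radius, nrm extra normal
    r=122+d; n=10+nrm
    p=fx(80-r*np.cos(th)+n*np.sin(th),0); return np.array([*p,70+r*np.sin(th)+n*np.cos(th)])
E
python3 - <<'E'
from h import *
s=capture("side");t=capture("top")
bt,_=blobs(t,(5,170,120),(13,255,255),60); bs,_=blobs(s,(5,170,120),(13,255,255),25); print(bt,bs)
# range of orange hues in side
print(cv2.cvtColor(s["frame"],cv2.COLOR_RGB2HSV)[246,284:292].tolist())
for th in np.arange(.1,.65,.05):
    print(round(th,2),handle(th).round(),proj(t,handle(th)).round(1),proj(s,handle(th)).round(1))
# pin knob
X,e=tri(t,(289.6,292.8),s,(358.3,275.3)); print("knob",X,e, "top-only z88",onz(t,(289.6,292.8),89))
for a,b in(((435.1,216.4),(421.8,240.2)),((471.3,286.8),(460.4,312.6))):
    A=onz(t,a,17);B=onz(t,b,17);print("grip",(A+B)/2,"ringdist",np.linalg.norm(A-B),"ang",np.arctan2(*(A-B)[[1,0]]))
print(onz(s,(637,220),10), onz(t,(610,440),100))
E
```

```text
[([251, 215, 10, 19, 144], [255.1, 223.7])] [([389, 148, 6, 9, 49], [391.4, 152.2]), ([279, 243, 14, 10, 101], [285.6, 247.6])]
[[11, 180, 129], [11, 183, 131], [11, 176, 152], [11, 173, 184], [11, 172, 199], [12, 173, 200], [12, 171, 200], [12, 170, 199]]
0.1 [548. 156.  92.] [[256.4 239.2]] [[296.  267.9]]
0.15 [550. 156.  98.] [[256.2 238.4]] [[295.5 265.7]]
0.2 [551. 156. 104.] [[256.  237.5]] [[294.9 263.5]]
0.25 [553. 155. 110.] [[255.9 236.4]] [[294.2 261.3]]
0.3 [555. 155. 116.] [[255.8 235.2]] [[293.5 259. ]]
0.35 [558. 155. 121.] [[255.7 233.9]] [[292.6 256.7]]
0.4 [560. 155. 127.] [[255.6 232.5]] [[291.7 254.3]]
0.45 [563. 154. 132.] [[255.5 230.9]] [[290.7 252. ]]
0.5 [566. 154. 137.] [[255.5 229.1]] [[289.6 249.6]]
0.55 [570. 153. 142.] [[255.5 227.3]] [[288.4 247.2]]
0.6 [574. 153. 147.] [[255.5 225.3]] [[287.2 244.8]]
knob [428.48773096  77.58622627  77.85594332] 0.05628163217101282 top-only z88 [428.81776932  77.24528717  89.        ]
grip [ 592.43458006 -258.41777723   17.        ] ringdist 68.43649415563719 ang -0.5034605246979054
grip [ 420.08784297 -348.64621375   17.        ] ringdist 68.39059638762777 ang -0.4114797851560173
[ -17.93561296 -617.02480831   10.        ] [ 130.9194515  -624.54709477  100.        ]
```

Call:
{"api": "step_arm", "payload": {
  "series": [
    [0, [0, 0, -0.1], [0, 0, 0.149]],
    [0, [0, 0, -0.1], [0, 0, 0.149]],
    [0, [0, 0, -0.1], [0, 0, 0.148]],
    [0, [2, -4.9, 0], [0, 0, 0]],
    [0, [2, -4.9, 0], [0, 0, 0]],
    [0, [2, -4.9, 0], [0, 0, 0]],
    [0, [2, -4.9, 0], [0, 0, 0]],
    [0, [2, -4.9, 0], [0, 0, 0]],
    [0, [2, -4.9, 0], [0, 0, 0]],
    [0, [2, -4.9, 0], [0, 0, 0]],
    [0, [2, -4.9, 0], [0, 0, 0]],
    [0, [2, -4.9, 0], [0, 0, 0]],
    [0, [2, -4.9, 0], [0, 0, 0]],
    [0, [2, -4.9, 0], [0, 0, 0]],
    [0, [0, 0, 0], [0, 0, 0]],
    [0, [0, 0, 0], [0, 0, 0]]
  ],
  "grip_force": 15
}}

```text
clock: 2.4
tcp_pos: [466.7, -36.3, 216.8]
tool_rot: [0.0, 0.998, -0.06, -0.0]
wrist_force: [0.4, 0.3, 0.2]
width: 1.002
```

```bash
python3 - <<'E'
from h import *
s=capture("side");t=capture("top")
for n,c in(("side1",s),("top1",t)): cv2.imwrite(f"pics/{n}.png",c["frame"][:,:,::-1])
st=observe();print(st["clock"],st["tcp_pos"],st["joints"],np.arctan2(down()[1,0],down()[0,0]))
h=handle(.57);print(h,rel([h[0],h[1],220]))
E
```

```text
2.5 [466.44584447 -37.03897699 216.91889039] [-1.03478044e-01  1.48637647e-01  1.78875191e+00 -5.10656648e-04
  1.20456926e+00  1.58914597e+00] -0.12164482221782451
[571.30851006 153.26945026 144.2541197 ] [  8.09936814 -20.16251591  -0.32075158]
```

View pics/top1.png

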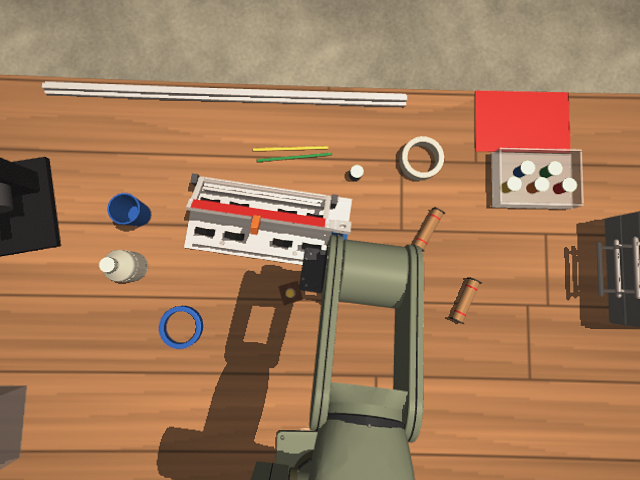

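View pics/side1.png

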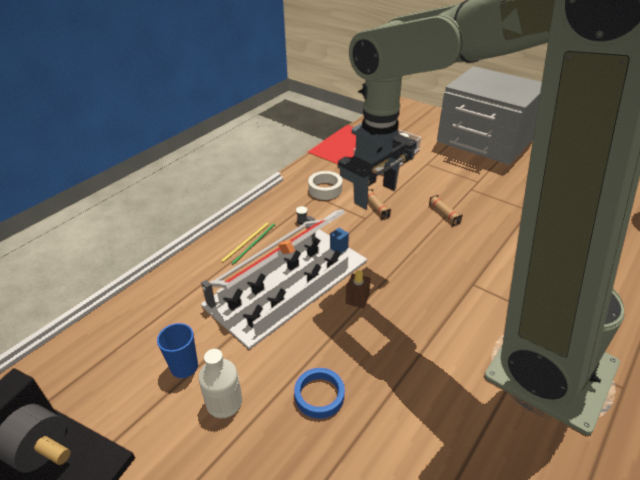

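```bash
python3 - <<'E'
from h import *
s=capture("side"); crop(s,590,190,640,260,8,"dec")
E
```

```text
(no output)
```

View pics/dec.png

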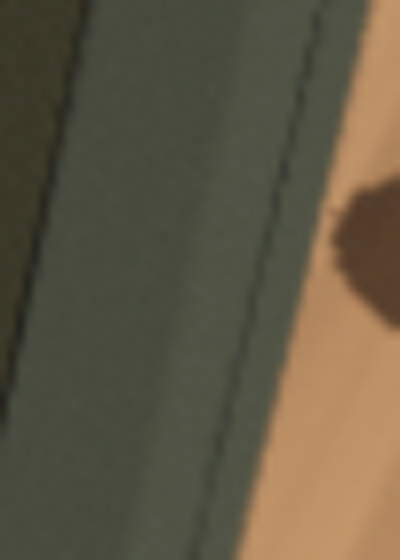

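Call:
{"api": "step_arm", "payload": {
  "series": [
    [0, [2.1, -5.0, 0], [0, 0, 0]],
    [0, [2, -5, 0], [0, 0, 0]],
    [0, [2, -5, 0], [0, 0, 0]],
    [0, [2, -5.1, 0], [0, 0, 0]],
    [0, [0, 0, 0], [0, 0, 0]],
    [0, [0, 0, 0], [0, 0, 0]]
  ]
}}

```text
clock: 3.3
tcp_pos: [571.2, 152.5, 216.6]
tool_rot: [0.001, 0.998, -0.061, -0.001]
wrist_force: [0.4, 0.3, 0.2]
width: 1.003
```

```bash
python3 - <<'E'
from h import *
s=capture("side"); t=capture("top"); crop(s,210,130,410,280,4,"s2")
print(rel([*handle(.57)[:2],130]))
E
```

```text
[ 6.99580887e-03 -1.23319838e-01  8.71179876e+00]
```

View pics/s2.png

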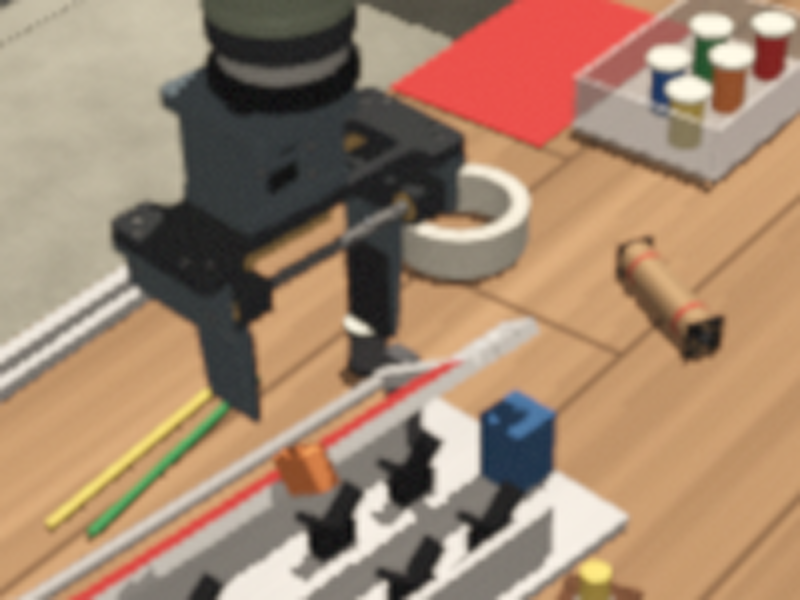

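Call:
{"api": "step_arm", "payload": {
  "series": [
    [0, [-0.2, -0.1, 3], [0, 0, 0]],
    [0, [0, 0, 3], [0, 0, 0]],
    [0, [0, 0, 2.6], [0, 0, 0]],
    [0, [0, 0, 0], [0, 0, 0]],
    [200, [0, 0, 0], [0, 0, 0]],
    [255, [0, 0, 0], [0, 0, 0]],
    [255, [0, 0, 0], [0, 0, 0]],
    [255, [0, 0, 0], [0, 0, 0]],
    [255, [0, 0, 0], [0, 0, 0]],
    [255, [0, 0, 0], [0, 0, 0]],
    [255, [0, 0, 0], [0, 0, 0]]
  ]
}}

```text
clock: 4.78
tcp_pos: [569.7, 155.0, 130.9]
tool_rot: [0.0, 0.998, -0.06, -0.0]
wrist_force: [-0.6, -0.9, 0.4]
width: 0.267
```

```bash
python3 - <<'E'
from h import *
s=capture("side"); crop(s,210,130,410,280,4,"s3")
st=observe();print(st["width"],st["wrist_force"],st["tcp_pos"])
E
```

```text
0.22032434914861973 [ 0.31842388  0.19275698 -0.49138454] [569.75407903 155.03588944 130.89931146]
```

View pics/s3.png

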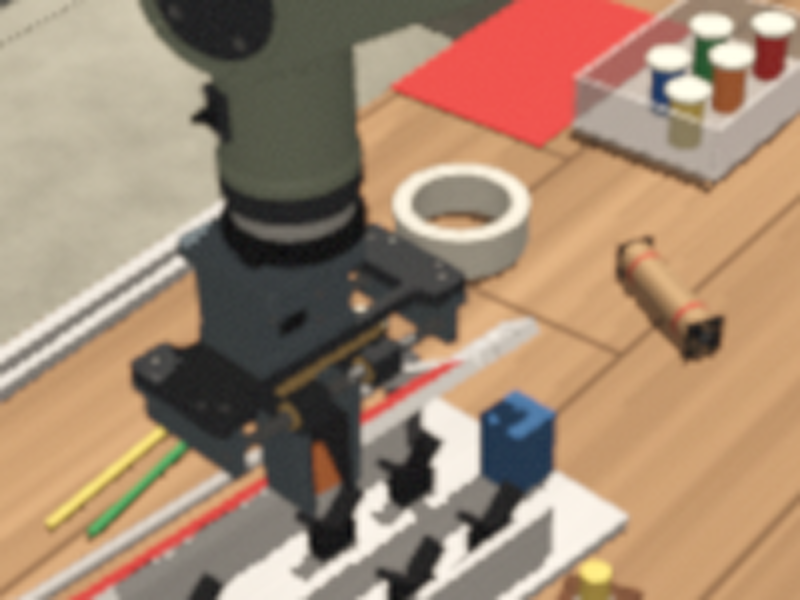

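```bash
python3 - <<'E'
from h import *
p=observe()["tcp_pos"]; g=RF.T@(p[:2]-ORG); print(g)
x=g[0]-80; z=p[2]+19-70; r=np.hypot(x,z); a=np.arctan2(z,-x); print(r,a)
n=13; A=a+np.arange(n+1)*.94/n
X=80-r*np.cos(A); Z=70+r*np.sin(A); print(np.c_[np.diff(X),-np.diff(Z)].round(2)/10)
E
```

```text
[-19.0700018    1.56800261]
127.27436987934375 0.6786878644126599
[[ 0.603 -0.695]
 [ 0.652 -0.649]
 [ 0.697 -0.601]
 [ 0.739 -0.549]
 [ 0.776 -0.494]
 [ 0.81  -0.437]
 [ 0.839 -0.377]
 [ 0.864 -0.315]
 [ 0.885 -0.252]
 [ 0.901 -0.187]
 [ 0.912 -0.122]
 [ 0.918 -0.056]
 [ 0.92   0.011]]
```

Call:
{"api": "step_arm", "payload": {
  "series": [
    [255, [0, 0, 0], [0, 0, 0]],
    [255, [0, 0, 0], [0, 0, 0]],
    [255, [0.6, 0, -0.7], [0, 0, 0]],
    [255, [0.65, 0, -0.65], [0, 0, 0]],
    [255, [0.7, 0, -0.6], [0, 0, 0]],
    [255, [0.74, 0, -0.55], [0, 0, 0]],
    [255, [0.78, 0, -0.49], [0, 0, 0]],
    [255, [0.81, 0, -0.44], [0, 0, 0]],
    [255, [0.84, 0, -0.38], [0, 0, 0]],
    [255, [0.86, 0, -0.32], [0, 0, 0]],
    [255, [0.89, 0, -0.25], [0, 0, 0]],
    [255, [0.9, 0, -0.19], [0, 0, 0]],
    [255, [0.91, 0, -0.12], [0, 0, 0]],
    [255, [0.92, 0, -0.06], [0, 0, 0]],
    [255, [0.92, 0, 0], [0, 0, 0]],
    [255, [0, 0, 0], [0, 0, 0]],
    [255, [0, 0, 0], [0, 0, 0]],
    [255, [0, 0, 0], [0, 0, 0]]
  ]
}}

```text
clock: 7.08
tcp_pos: [673.8, 143.7, 178.2]
tool_rot: [-0.001, 0.998, -0.06, -0.0]
wrist_force: [-0.4, 5.3, -1.0]
width: 0.175
```

```bash
python3 - <<'E'
from h import *
s=capture("side"); crop(s,190,110,390,260,4,"s4")
st=observe();print(st["width"],st["wrist_force"],st["tcp_pos"])
p=st["tcp_pos"]; g=RF.T@(p[:2]-ORG); print(g)
x=g[0]-80; z=p[2]+19-70; r=np.hypot(x,z); a=np.arctan2(z,-x); print(r,a)
E
```

```text
0.17774820043952744 [-0.82955328  5.6719738   0.26637427] [673.85295094 143.67414602 178.20833652]
[85.64063088  2.72892926]
127.33333262022316 1.6151089759956705
```

View pics/s4.png

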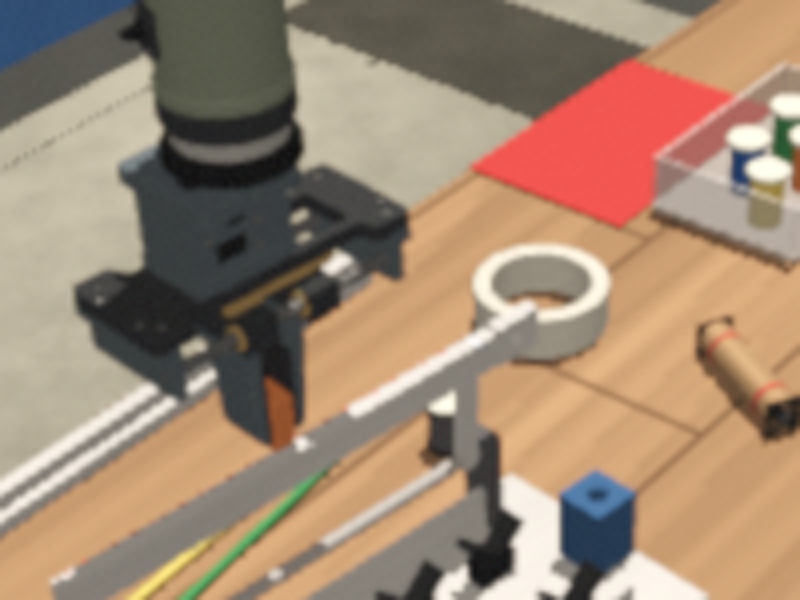

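Call:
{"api": "step_arm", "payload": {
  "series": [
    [100, [0, 0, 0], [0, 0, 0]],
    [0, [0, 0, 0], [0, 0, 0]],
    [0, [0, 0, 0], [0, 0, 0]],
    [0, [0, 0, 0], [0, 0, 0]],
    [0, [0, 0, -3], [0, 0, 0]],
    [0, [0, 0, -3], [0, 0, 0]],
    [0, [-4, 3, 0], [0, 0, 0]],
    [0, [-4, 5, 0], [0, 0, 0]],
    [0, [-2, 6, 0], [0, 0, 0]],
    [0, [-1, 6, 0], [0, 0, 0]],
    [0, [0, 6, 0], [0, 0, 0]],
    [0, [0, 6, 0], [0, 0, 0]],
    [0, [0, 6, 0], [0, 0, 0]],
    [0, [0, 0, 0], [0, 0, 0]],
    [0, [0, 0, 0], [0, 0, 0]]
  ]
}}

```text
clock: 9.0
tcp_pos: [520.7, -219.7, 238.4]
tool_rot: [-0.0, 0.998, -0.06, -0.0]
wrist_force: [-0.7, 0.2, 0.2]
width: 0.998
```

```bash
python3 - <<'E'
from h import *
s=capture("side"); t=capture("top"); crop(s,190,170,390,320,4,"s5");crop(t,170,160,370,310,4,"t5");cv2.imwrite("pics/tfull5.png",t["frame"][:,:,::-1])
st=observe();print(st["clock"],st["tcp_pos"],st["joints"])
E
```

```text
9.1 [ 520.99326215 -218.67371786  238.48039252] [-4.17906687e-01  2.89650878e-01  1.54556168e+00  2.75913054e-04
  1.30651327e+00  1.27152637e+00]
```

View pics/s5.png

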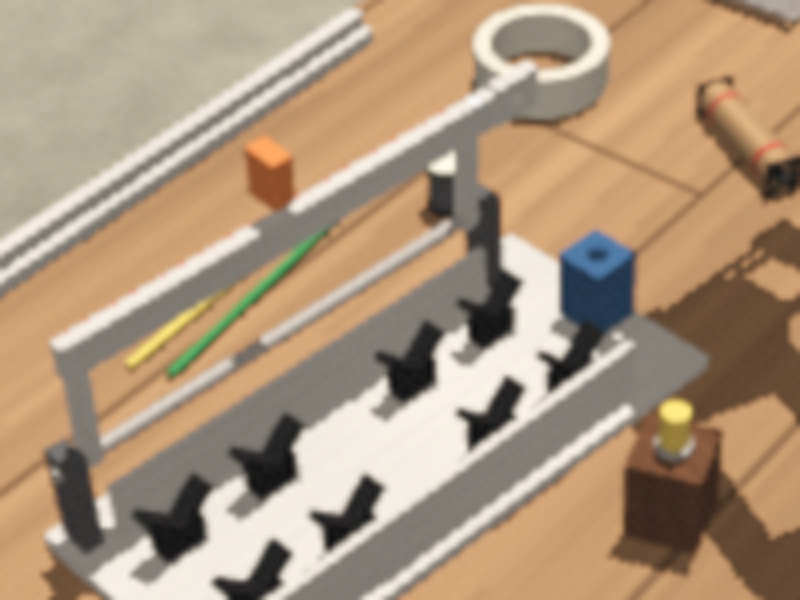

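View pics/t5.png

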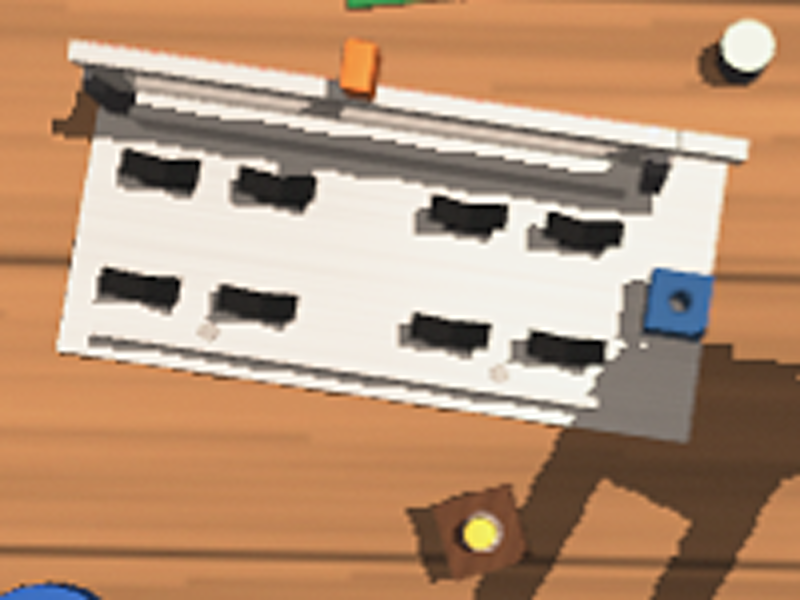

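View pics/tfull5.png

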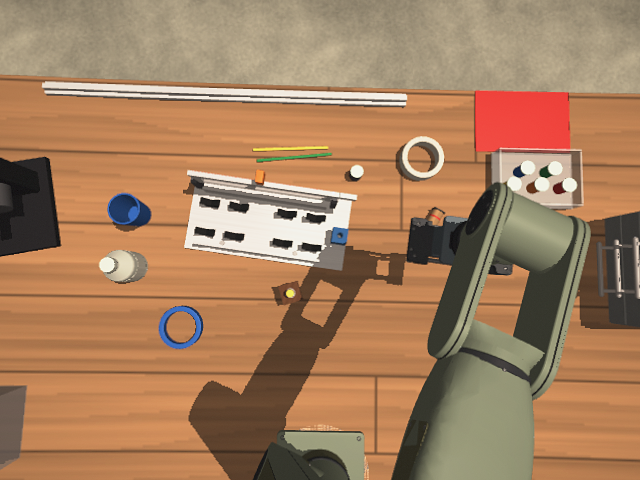

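Call:
{"api": "step_arm", "payload": {
  "series": [
    [0, [0, 0, 0], [0, 0, 0.128]],
    [0, [0, 0, 0], [0, 0, 0.127]],
    [0, [0, 0, 0], [0, 0, 0.127]],
    [0, [4, 0, 3], [0, 0, 0]],
    [0, [4.1, -0.1, 4], [0, 0, 0]],
    [0, [0, 0, 5], [0, 0, 0]],
    [0, [0, 0, 4], [0, 0, 0]],
    [0, [0, 0, 0], [0, 0, 0]],
    [0, [0, 0, 0], [0, 0, 0]]
  ],
  "grip_force": 20
}}

```text
clock: 10.22
tcp_pos: [593.8, -257.6, 80.4]
tool_rot: [0.0, 0.969, -0.248, 0.002]
wrist_force: [0.2, 0.8, 0.5]
width: 1.0
```

```bash
python3 - <<'E'
from h import *
s=capture("side"); t=capture("top"); crop(s,310,120,470,240,5,"s6");crop(t,390,170,510,260,6,"t6")
st=observe();print(st["clock"],st["tcp_pos"],np.arctan2(down()[1,0],down()[0,0]),rel([592.4,-258.4,5]))
a,b=blobs(s,(0,120,100),(6,255,255),3)[0],0
print([x for x in a if 340<x[1][0]<480])
# side predictions for rings of A and B
for c,an in(((592.4,-258.4),-.503),((420.1,-348.6),-.411)):
    u=np.array([np.cos(an),np.sin(an)]);print([proj(s,[*(np.array(c)+k*34*u),20])[0].round(1).tolist() for k in(1,-1)])
print("hole",tri(t,((680.5)/4-.5+170,(301.5)/4-.5+160),capture("side"),(596.5/4-.5+190,254.5/4-.5+170)),fx(0,-190))
E
```

```text
10.325 [ 593.97130952 -258.16496207   81.15992066] -0.5014112108525289 [-0.16366532  0.0986582   7.61525167]
[([434, 201, 2, 3, 3], [434.7, 202.0]), ([449, 214, 2, 3, 4], [449.5, 215.0])]
[[371.0, 194.8], [382.1, 207.3]]
[[437.1, 201.1], [452.6, 213.5]]
hole (array([566.65804312, -35.96077663,  58.87377966]), np.float64(0.682766283932255)) [565.7924078 -37.4381861]
```

View pics/s6.png

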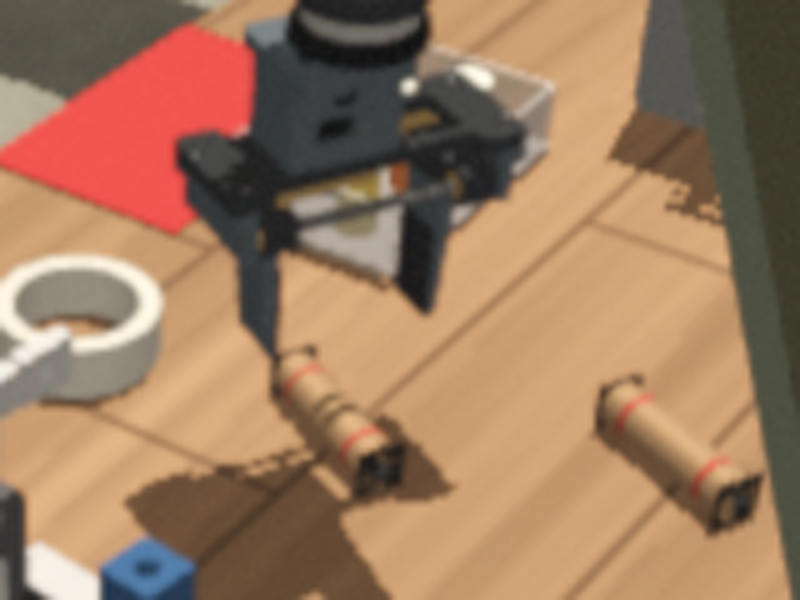

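View pics/t6.png

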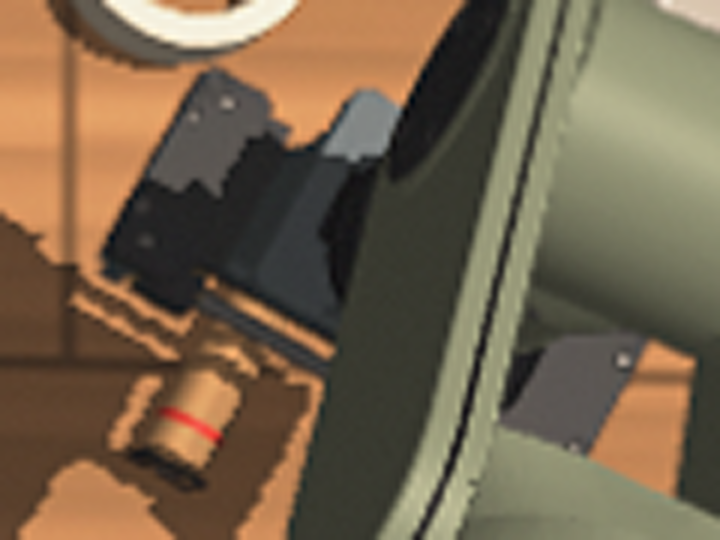

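Call:
{"api": "step_arm", "payload": {
  "series": [
    [0, [-0.1, 0.1, 3], [0, 0, 0]],
    [0, [0, 0, 3], [0, 0, 0]],
    [0, [0, 0, 1.6], [0, 0, 0]],
    [0, [0, 0, 0], [0, 0, 0]],
    [200, [0, 0, 0], [0, 0, 0]],
    [255, [0, 0, 0], [0, 0, 0]],
    [255, [0, 0, 0], [0, 0, 0]],
    [255, [0, 0, 0], [0, 0, 0]],
    [255, [0, 0, 0], [0, 0, 0]],
    [255, [0, 0, 0], [0, 0, 0]],
    [255, [0, 0, 0], [0, 0, 0]],
    [255, [0, 0, 0], [0, 0, 0]]
  ]
}}

```text
clock: 11.88
tcp_pos: [590.9, -258.4, 2.4]
tool_rot: [0.0, 0.969, -0.249, -0.0]
wrist_force: [0.0, -0.9, 0.0]
width: 0.304
```

```bash
sed -i 's/ORG=np.array(\[588.5,151.2\])/ORG=np.array([589.0,152.2])/' h.py; python3 - <<'E'
from h import *
s=capture("side"); crop(s,310,120,470,240,5,"s7")
st=observe();print(st["clock"],st["tcp_pos"],st["width"],st["wrist_force"])
E
```

```text
11.925 [ 590.94485192 -258.36458764    2.40736135] 0.30061489625330845 [ 1.3753408   0.58276335 -0.33244655]
```

View pics/s7.png

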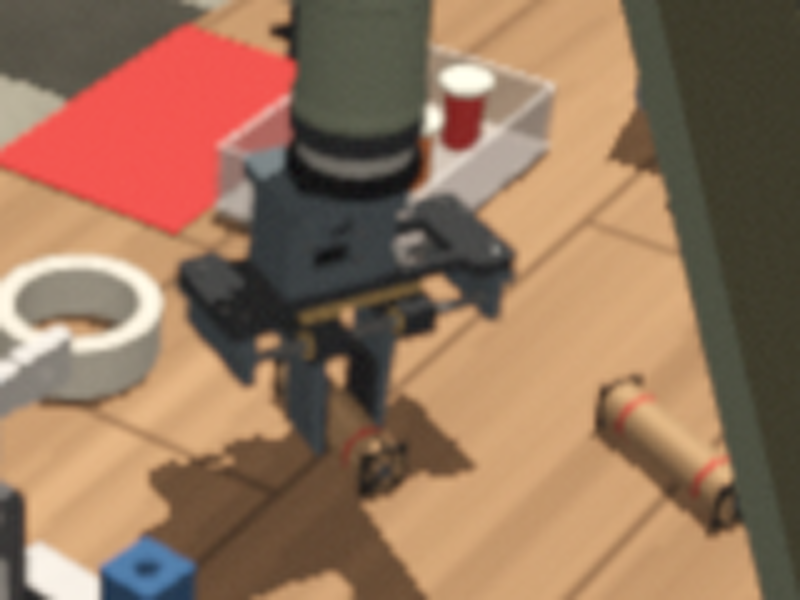

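Call:
{"api": "step_arm", "payload": {
  "series": [
    [255, [0, 0, -1], [0, 0, 0]],
    [255, [0, 0, -3], [0, 0, 0]],
    [255, [0, 0, -4], [0, 0, 0]],
    [255, [0, 0, -5], [0, 0, 0]],
    [255, [-3, 0, -2], [0, 0, -0.127]],
    [255, [-2, 0, 0], [0, 0, -0.127]],
    [255, [0, 0, 0], [0, 0, -0.127]],
    [255, [0, 0, 0], [0, 0, 0]],
    [255, [0, 0, 0], [0, 0, 0]]
  ]
}}

```text
clock: 13.05
tcp_pos: [546.2, -236.8, 152.7]
tool_rot: [0.0, 0.998, -0.061, 0.0]
wrist_force: [0.1, 0.2, -0.9]
width: 0.303
```

```bash
python3 - <<'E'
from h import *
st=observe();print(st["clock"],st["tcp_pos"],st["width"],np.arctan2(down()[1,0],down()[0,0]))
g=RF.T@(st["tcp_pos"][:2]-ORG);print(g,rel([*fx(-1,-58),40]))
E
```

```text
13.05 [ 546.22588738 -236.77333879  152.71360685] 0.30326121773643033 -0.12303589356240113
[   4.02008915 -391.29748515] [ -0.61476948 -33.33088262  11.26241728]
```

Call:
{"api": "step_arm", "payload": {
  "series": [
    [255, [-0.1, -4.7, 0], [0, 0, 0]],
    [255, [-0.1, -4.8, 0], [0, 0, 0]],
    [255, [-0.1, -4.8, 0], [0, 0, 0]],
    [255, [-0.1, -4.8, 0], [0, 0, 0]],
    [255, [-0.1, -4.7, 0], [0, 0, 0]],
    [255, [-0.1, -4.7, 0], [0, 0, 0]],
    [255, [0, -4.8, 0], [0, 0, 0]],
    [255, [0, 0, 0], [0, 0, 0]],
    [255, [0, 0, 4], [0, 0, -0.003]],
    [255, [0, 0, 3], [0, 0, 0]],
    [255, [0, 0, 0], [0, 0, 0]],
    [255, [0, 0, 0], [0, 0, 0]]
  ]
}}

```text
clock: 14.55
tcp_pos: [581.4, 94.1, 83.5]
tool_rot: [-0.0, 0.998, -0.06, 0.001]
wrist_force: [0.4, 0.1, 0.1]
width: 0.301
```

```bash
python3 - <<'E'
from h import *
s=capture("side"); t=capture("top"); crop(s,190,150,390,300,4,"s8");crop(t,170,160,370,310,4,"t8")
st=observe();print(st["clock"],st["tcp_pos"],st["width"],np.arctan2(down()[1,0],down()[0,0]))
g=RF.T@(st["tcp_pos"][:2]-ORG);print(g,rel([*fx(-1,-58),40]))
E
```

```text
14.65 [581.57339624  94.38002925  84.06635894] 0.30086511363924917 -0.11892452348866775
[ -0.46309866 -58.29312996] [-0.06717134 -0.02667885  4.40646775]
```

View pics/s8.png

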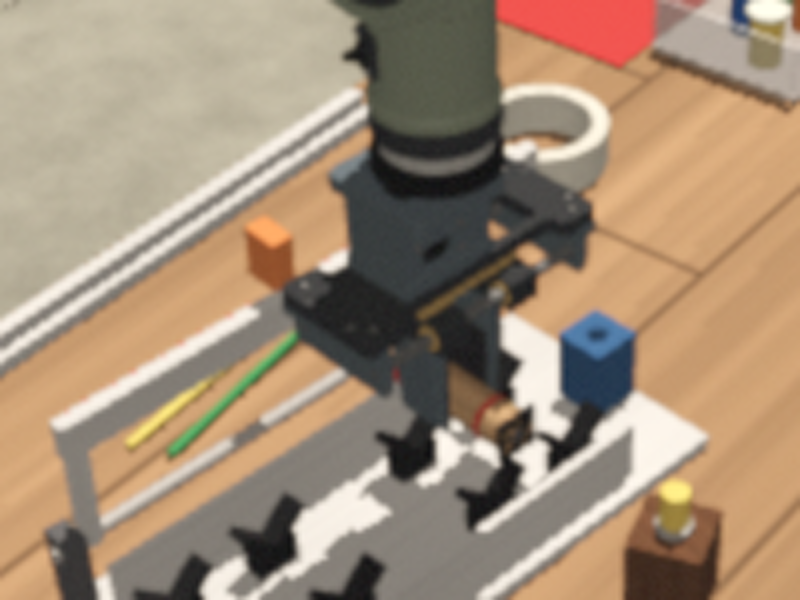

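View pics/t8.png

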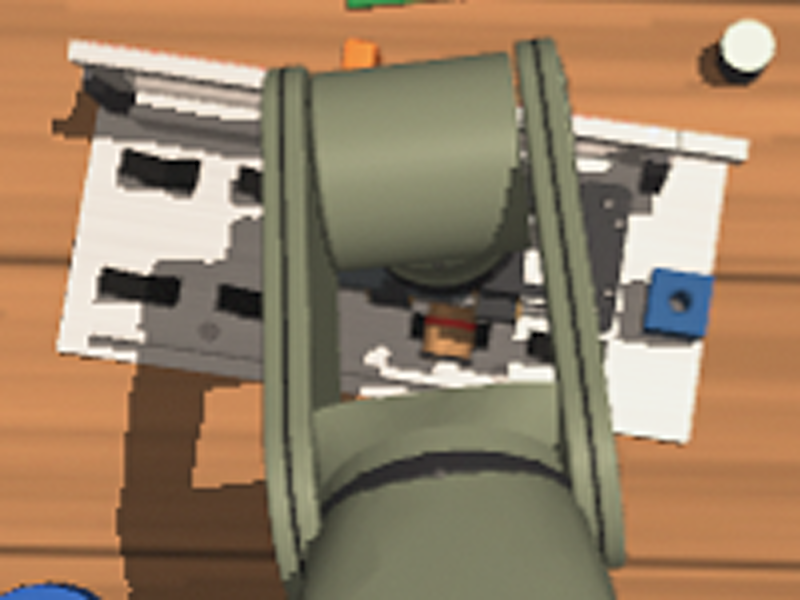

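Call:
{"api": "step_arm", "payload": {
  "series": [
    [255, [0, 0, 2], [0, 0, 0]],
    [255, [0, 0, 1.5], [0, 0, 0]],
    [255, [0, 0, 0.7], [0, 0, 0]],
    [255, [0, 0, 0.3], [0, 0, 0]],
    [255, [0, 0, 0], [0, 0, 0]],
    [255, [0, 0, 0], [0, 0, 0]]
  ]
}}

```text
clock: 15.4
tcp_pos: [580.9, 95.8, 38.6]
tool_rot: [-0.001, 0.998, -0.059, 0.001]
wrist_force: [-2.2, 4.7, 5.2]
width: 0.298
```

Seating contact showed as about 5 N. Next I release slowly and retreat straight up.

Call:
{"api": "step_arm", "payload": {
  "series": [
    [160, [0, 0, 0], [0, 0, 0]],
    [140, [0, 0, 0], [0, 0, 0]],
    [125, [0, 0, 0], [0, 0, 0]],
    [125, [0, 0, 0], [0, 0, 0]],
    [125, [0, 0, 0], [0, 0, 0]],
    [125, [0, 0, -2], [0, 0, 0]],
    [125, [0, 0, -4], [0, 0, 0]],
    [125, [0, 0, -5], [0, 0, 0]],
    [80, [-2, 6, -3], [0, 0, 0]],
    [0, [-4, 6, 0], [0, 0, 0]],
    [0, [-4, 6, 0], [0, 0, 0]],
    [0, [0, 6, 0], [0, 0, 0]],
    [0, [0, 6, 0], [0, 0, 0]],
    [0, [0, 0, 0], [0, 0, 0]],
    [0, [0, 0, 0], [0, 0, 0]]
  ]
}}

```text
clock: 17.27
tcp_pos: [460.8, -170.5, 174.1]
tool_rot: [-0.0, 0.998, -0.06, -0.0]
wrist_force: [1.2, -0.4, 0.5]
width: 0.999
```

```bash
python3 - <<'E'
from h import *
s=capture("side"); t=capture("top"); crop(s,190,150,390,300,4,"s9");crop(t,170,160,370,310,4,"t9");crop(t,360,190,520,310,5,"t9g")
st=observe();print(st["clock"],st["tcp_pos"],np.arctan2(down()[1,0],down()[0,0]))
r=blobs(t,(0,150,100),(5,255,255),6)[0];print(r)
E
```

```text
17.375 [ 461.1070233  -169.54930209  174.15084615] -0.11674264197235
[([475, 91, 95, 61, 5424], [521.1, 119.9]), ([281, 213, 12, 4, 21], [286.4, 214.0]), ([277, 241, 12, 4, 20], [282.7, 242.4]), ([455, 310, 11, 6, 19], [460.2, 312.5])]
```

View pics/s9.png

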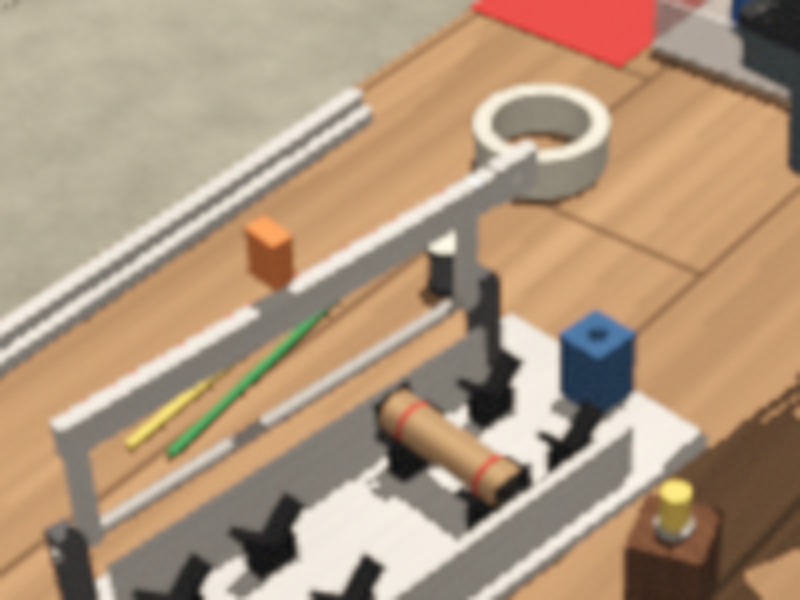

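View pics/t9.png

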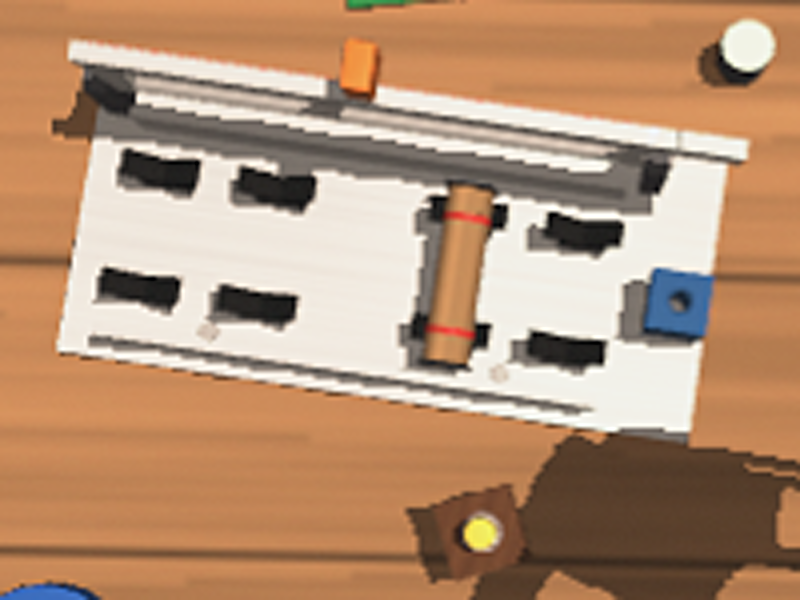

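View pics/t9g.png

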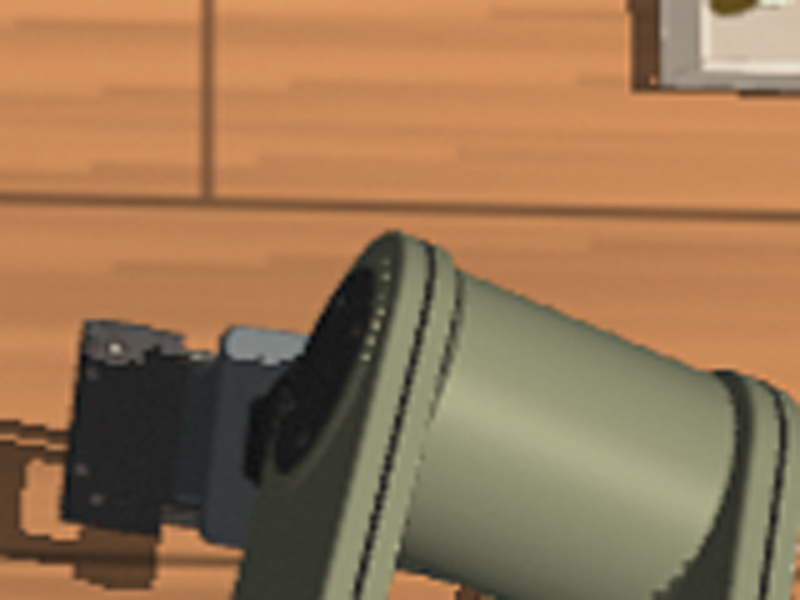

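Call:
{"api": "step_arm", "payload": {
  "series": [
    [0, [0, 0, 0], [0, 0, 0.147]],
    [0, [0, 0, 0], [0, 0, 0.147]],
    [0, [0.8, 4.5, 0], [0, 0, 0]],
    [0, [0.9, 4.5, 2], [0, 0, 0]],
    [0, [0.8, 4.5, 3], [0, 0, 0]],
    [0, [0.9, 4.5, 4], [0, 0, 0]],
    [0, [0, 0, 0], [0, 0, 0]],
    [0, [0, 0, 0], [0, 0, 0]]
  ]
}}

```text
clock: 18.38
tcp_pos: [420.8, -348.1, 84.5]
tool_rot: [-0.0, 0.979, -0.204, 0.0]
wrist_force: [-0.0, 0.2, 0.3]
width: 0.999
```

```bash
python3 - <<'E'
from h import *
s=capture("side"); t=capture("top"); crop(s,360,140,520,260,5,"s10");crop(t,410,240,530,340,6,"t10")
st=observe();print(st["clock"],st["tcp_pos"],np.arctan2(down()[1,0],down()[0,0]),rel([420.1,-348.6,3.5]))
A=onz(t,(286.4,214),54);B=onz(t,(282.7,242.4),54);m=(A+B)/2;print("A in fixture",RF.T@(m[:2]-ORG),np.arctan2(*(A-B)[[1,0]]))
E
```

```text
18.475 [ 421.31259251 -348.19677592   85.38100137] -0.40998868695487095 [-0.11060516  0.08253614  8.18793428]
A in fixture [ -2.36049064 -58.33042521] -0.0997657949675336
```

View pics/s10.png

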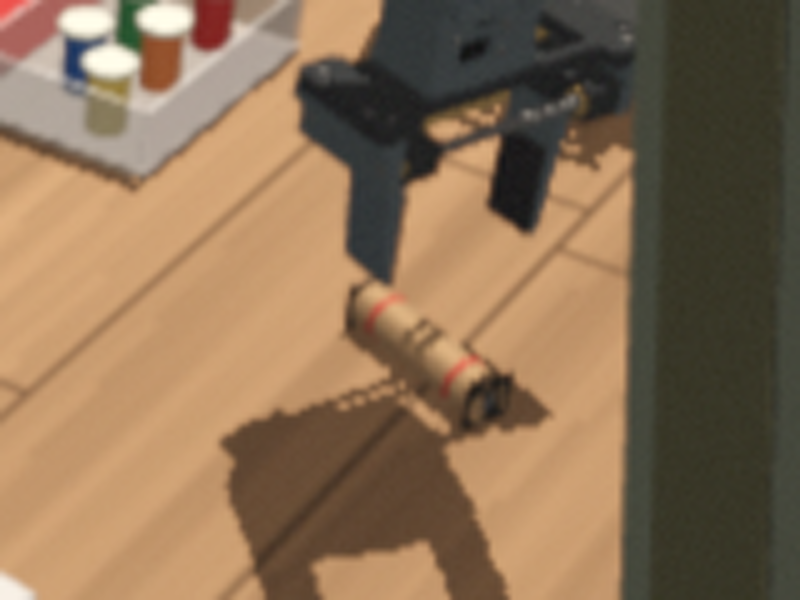

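View pics/t10.png

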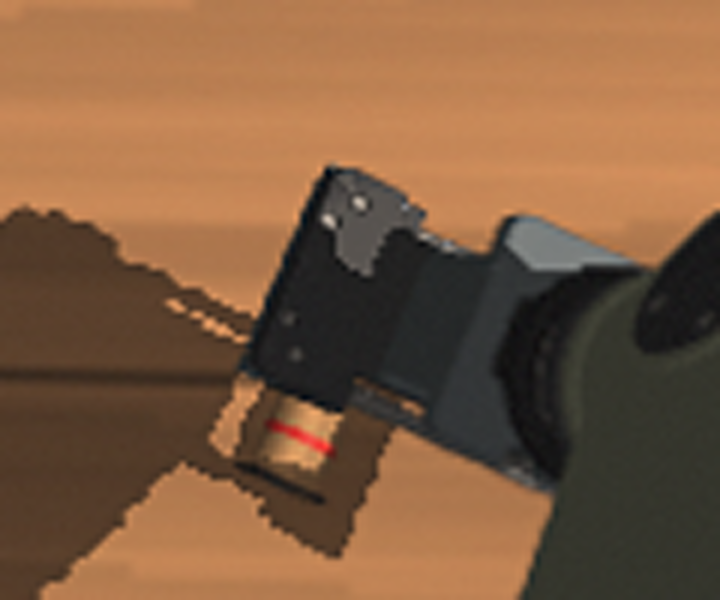

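Call:
{"api": "step_arm", "payload": {
  "series": [
    [0, [0, 0.1, 3], [0, 0, 0]],
    [0, [0, 0, 3], [0, 0, 0]],
    [0, [0, 0, 2.1], [0, 0, 0]],
    [0, [0, 0, 0], [0, 0, 0]],
    [200, [0, 0, 0], [0, 0, 0]],
    [255, [0, 0, 0], [0, 0, 0]],
    [255, [0, 0, 0], [0, 0, 0]],
    [255, [0, 0, 0], [0, 0, 0]],
    [255, [0, 0, 0], [0, 0, 0]],
    [255, [0, 0, 0], [0, 0, 0]],
    [255, [0, 0, 0], [0, 0, 0]],
    [255, [0, 0, 0], [0, 0, 0]]
  ]
}}

```text
clock: 19.98
tcp_pos: [419.6, -350.1, 3.2]
tool_rot: [-0.0, 0.979, -0.205, -0.0]
wrist_force: [-0.4, 0.0, 0.3]
width: 0.301
```

Call:
{"api": "step_arm", "payload": {
  "series": [
    [255, [0, 0, -1], [0, 0, 0]],
    [255, [0, 0, -3], [0, 0, 0]],
    [255, [0, 0, -4], [0, 0, 0]],
    [255, [0, 0, -4], [0, 0, 0]],
    [255, [0, 0, -4], [0, 0, -0.145]],
    [255, [0, 0, 0], [0, 0, -0.145]],
    [255, [0, 0, 0], [0, 0, 0]],
    [255, [0, 0, 0], [0, 0, 0]]
  ]
}}

```text
clock: 20.98
tcp_pos: [419.3, -349.9, 162.9]
tool_rot: [-0.0, 0.998, -0.062, -0.0]
wrist_force: [0.5, -0.1, -0.8]
width: 0.3
```

```bash
python3 - <<'E'
from h import *
s=capture("side"); crop(s,340,80,500,200,5,"s11")
st=observe();print(st["clock"],st["tcp_pos"],st["width"],np.arctan2(down()[1,0],down()[0,0]))
g=RF.T@(st["tcp_pos"][:2]-ORG);print(g,rel([*fx(-1,128),38.5]))
E
```

```text
21.025 [ 419.32455233 -349.91703476  162.78317076] 0.3044415624093476 -0.1238368003719042
[-108.44947269 -518.79667116] [ 10.495761   -64.7151828   12.45634024]
```

View pics/s11.png

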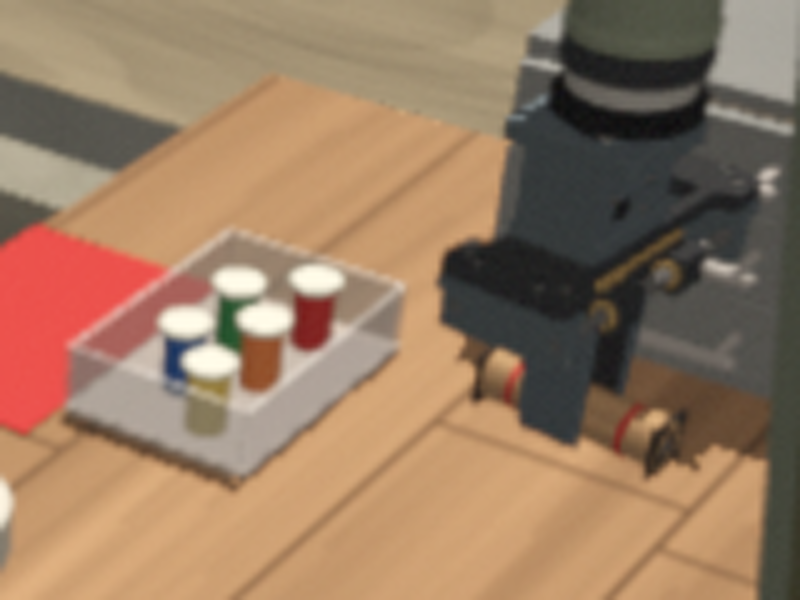

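Call:
{"api": "step_arm", "payload": {
  "series": [
    [255, [0.8, -5, 0], [0, 0, -0.004]],
    [255, [0.8, -5, 0], [0, 0, 0]],
    [255, [0.8, -5, 0], [0, 0, 0]],
    [255, [0.8, -5, 0], [0, 0, 0]],
    [255, [0.8, -5, 0], [0, 0, 0]],
    [255, [0.8, -5, 0], [0, 0, 0]],
    [255, [0.8, -5, 0], [0, 0, 0]],
    [255, [0.8, -5, 0], [0, 0, 0]],
    [255, [0.8, -5, 0], [0, 0, 0]],
    [255, [0.8, -5, 0], [0, 0, 0]],
    [255, [0.8, -5, 0], [0, 0, 0]],
    [255, [0.8, -5, 0], [0, 0, 0]],
    [255, [0.9, -4.7, 0], [0, 0, 0]],
    [255, [0, 0, 0], [0, 0, 0]],
    [255, [0, 0, 4], [0, 0, 0]],
    [255, [0, 0, 4], [0, 0, 0]],
    [255, [0, 0, 0], [0, 0, 0]],
    [255, [0, 0, 0], [0, 0, 0]]
  ]
}}

```text
clock: 23.28
tcp_pos: [601.3, 279.6, 84.6]
tool_rot: [-0.0, 0.998, -0.06, 0.001]
wrist_force: [0.7, 0.5, 1.0]
width: 0.3
```

```bash
python3 - <<'E'
from h import *
s=capture("side"); crop(s,160,150,360,300,4,"s12")
st=observe();print(st["clock"],st["tcp_pos"],st["width"],np.arctan2(down()[1,0],down()[0,0]))
g=RF.T@(st["tcp_pos"][:2]-ORG);print(g,rel([*fx(-1,128),38.5]))
E
```

```text
23.325 [601.69313928 279.84621583  85.27279434] 0.2989337320509388 -0.1190221166004593
[ -2.65330235 128.24832235] [0.15121268 0.03214672 4.67771258]
```

View pics/s12.png

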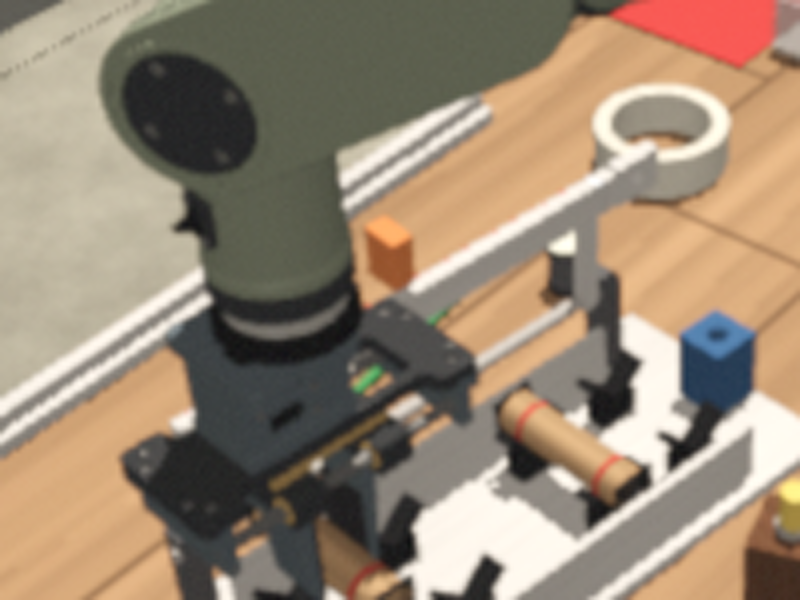

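Call:
{"api": "step_arm", "payload": {
  "series": [
    [255, [0.1, 0, 2], [0, 0, 0]],
    [255, [0, 0, 1.5], [0, 0, 0]],
    [255, [0, 0, 0.8], [0, 0, 0]],
    [255, [0, 0, 0.3], [0, 0, 0]],
    [255, [0, 0, 0], [0, 0, 0]],
    [255, [0, 0, 0], [0, 0, 0]]
  ]
}}

```text
clock: 24.08
tcp_pos: [602.2, 281.3, 38.7]
tool_rot: [-0.002, 0.998, -0.059, 0.001]
wrist_force: [-1.9, 4.5, 5.6]
width: 0.304
```

Call:
{"api": "step_arm", "payload": {
  "series": [
    [160, [0, 0, 0], [0, 0, 0]],
    [140, [0, 0, 0], [0, 0, 0]],
    [125, [0, 0, 0], [0, 0, 0]],
    [125, [0, 0, 0], [0, 0, 0]],
    [125, [0, 0, 0], [0, 0, 0]],
    [125, [0, 0, -2], [0, 0, 0]],
    [125, [0, 0, -4], [0, 0, 0]],
    [125, [0, 0, -5], [0, 0, 0]],
    [125, [-2, 0, -5], [0, 0, 0]],
    [125, [-5, 0, -5], [0, 0, 0]],
    [125, [-5, 0, 0], [0, 0, 0]],
    [125, [-5, 0, 0], [0, 0, 0]],
    [125, [0, 0, 0], [0, 0, 0]],
    [125, [0, 0, 0], [0, 0, 0]]
  ]
}}

```text
clock: 25.82
tcp_pos: [439.0, 299.3, 241.7]
tool_rot: [-0.0, 0.998, -0.059, 0.001]
wrist_force: [0.7, 0.2, -0.6]
width: 0.511
```

```bash
python3 - <<'E'
from h import *
s=capture("side"); t=capture("top"); crop(s,170,150,370,300,4,"s13");crop(t,170,160,370,310,4,"t13")
st=observe();print(st["clock"],st["tcp_pos"],np.arctan2(down()[1,0],down()[0,0]))
print(blobs(t,(0,150,100),(5,255,255),6)[0])
print(blobs(t,(5,170,120),(13,255,255),20)[0])
E
```

```text
25.925 [439.55446157 299.11922339 241.25617919] -0.11890062354847895
[([475, 91, 95, 61, 5427], [521.2, 119.9]), ([203, 202, 12, 4, 18], [208.3, 203.2]), ([281, 215, 12, 3, 21], [286.2, 216.0]), ([198, 231, 12, 3, 19], [204.0, 231.8]), ([276, 243, 12, 4, 18], [281.8, 244.4])]
[([255, 170, 10, 14, 75], [259.3, 176.1])]
```

View pics/s13.png

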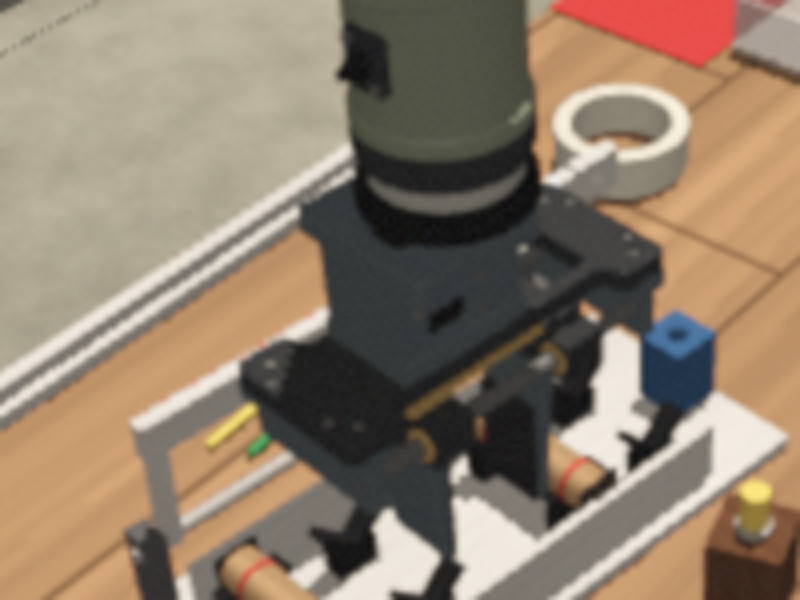

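View pics/t13.png

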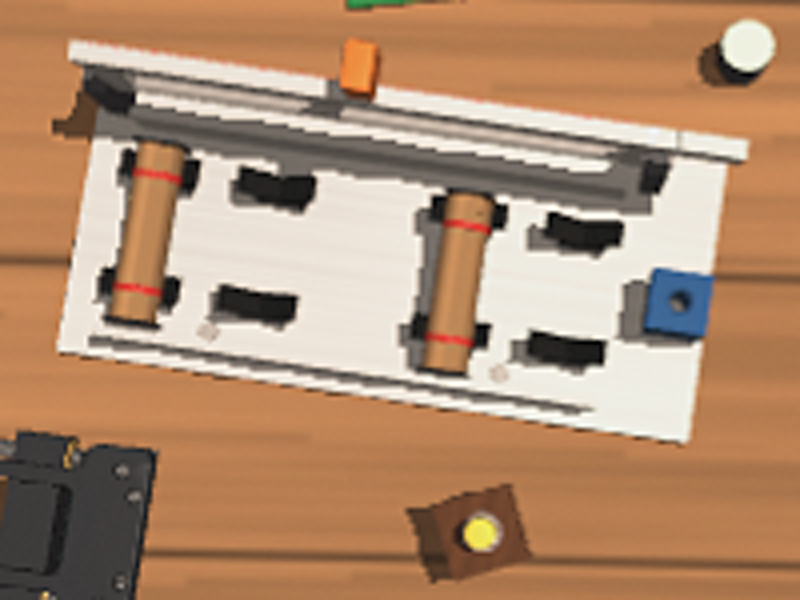

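```bash
python3 - <<'E'
from h import *
t=capture("top")
for n,a,b in(("A",(286.2,216.0),(281.8,244.4)),("B",(208.3,203.2),(204.0,231.8))):
    A=onz(t,a,54);B=onz(t,b,54);m=(A+B)/2;print(n,"in fixture",RF.T@(m[:2]-ORG),np.arctan2(*(A-B)[[1,0]]),np.linalg.norm(A-B))
st=observe()
for th in(1.5,1.53,1.56): 
    h=handle(th);print(th,h,proj(t,h),rel([h[0],h[1],h[2]-12]))
E
```

```text
A in fixture [ -7.26812613 -57.75138831] -0.12368587036507782 68.51167380575536
B in fixture [ -3.87780094 128.49941501] -0.10168629522188717 68.77720241934678
1.5 [669.76197565 142.47816135 192.40176038] [[259.86360466 177.02791466]] [24.71871478 12.80958808  6.08068373]
1.53 [673.40656153 142.0394391  192.30633944] [[260.13737206 175.32623176]] [25.08580223 12.80983461  6.09030816]
1.56 [677.04666578 141.60125633 192.10085104] [[260.41562403 173.64057424]] [25.45243581 12.81007841  6.11093924]
```

Call:
{"api": "step_arm", "payload": {
  "series": [
    [125, [4.2, 2.1, 0], [0, 0, 0]],
    [125, [4.2, 2.1, 0], [0, 0, 0]],
    [125, [4.2, 2.1, 0], [0, 0, 0]],
    [125, [4.2, 2.2, 0], [0, 0, 0]],
    [125, [4.2, 2.2, 0], [0, 0, 0]],
    [125, [4.1, 2.1, 0], [0, 0, 0]],
    [125, [0, 0, 0], [0, 0, 0]],
    [125, [0, 0, 0], [0, 0, 0]]
  ],
  "grip_force": 15
}}

```text
clock: 26.98
tcp_pos: [672.5, 142.1, 240.6]
tool_rot: [-0.0, 0.998, -0.06, -0.001]
wrist_force: [-0.4, -0.2, 0.5]
width: 0.504
```

```bash
python3 - <<'E'
from h import *
s=capture("side"); crop(s,170,90,370,240,4,"s14")
h=handle(1.53);st=observe();print(st["tcp_pos"],rel([h[0],h[1],175]),RF.T@(st["tcp_pos"][:2]-ORG))
E
```

```text
[672.13717039 142.65259606 240.97394251] [0.14103269 0.0459569  6.59723289] [83.68233461  0.45705264]
```

View pics/s14.png

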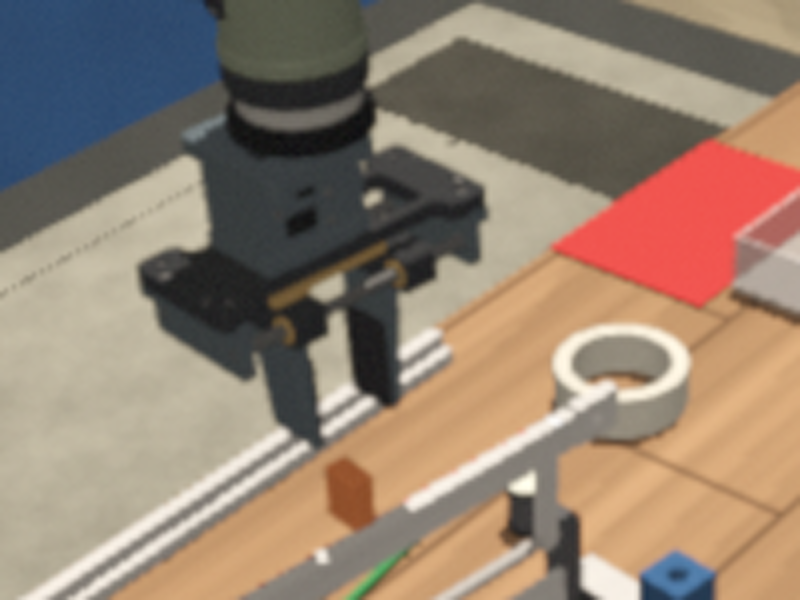

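Call:
{"api": "step_arm", "payload": {
  "series": [
    [125, [0.1, -0.15, 2.5], [0, 0, 0]],
    [125, [0, 0, 2.5], [0, 0, 0]],
    [125, [0, 0, 1.5], [0, 0, 0]],
    [125, [0, 0, 0], [0, 0, 0]],
    [255, [0, 0, 0], [0, 0, 0]],
    [255, [0, 0, 0], [0, 0, 0]],
    [255, [0, 0, 0], [0, 0, 0]],
    [255, [0, 0, 0], [0, 0, 0]],
    [255, [0, 0, 0], [0, 0, 0]],
    [255, [0, 0, 0], [0, 0, 0]]
  ]
}}

```text
clock: 28.28
tcp_pos: [673.9, 143.7, 177.0]
tool_rot: [-0.0, 0.998, -0.059, 0.0]
wrist_force: [-0.1, -1.0, 3.6]
width: 0.17
```

```bash
python3 - <<'E'
from h import *
st=observe();p=st["tcp_pos"];print(p,st["width"],st["wrist_force"])
g=RF.T@(p[:2]-ORG)
x=g[0]-80; z=p[2]+19-70; r=np.hypot(x,z); a=np.arctan2(z,-x); print(g,r,a)
e=np.arctan2(10,122)  # end angle of pinch point at theta=0 approx
n=18; A=np.linspace(a,a-1.53,n+1); print("end",A[-1])
X=80-r*np.cos(A); Z=70+r*np.sin(A); print((np.c_[np.diff(X),-np.diff(Z)]/10).round(2).tolist())
E
```

```text
[673.92832383 143.6997014  177.00737732] 0.16991053739343773 [-0.05966868 -1.00068677  3.55188446]
[85.33550668  1.71072018] 126.12028691303428 1.6131138602627915
end 0.08311386026279144
[[-1.07, 0.0], [-1.07, 0.09], [-1.06, 0.18], [-1.04, 0.27], [-1.01, 0.36], [-0.98, 0.44], [-0.94, 0.52], [-0.89, 0.6], [-0.83, 0.67], [-0.77, 0.74], [-0.71, 0.81], [-0.64, 0.86], [-0.56, 0.91], [-0.48, 0.96], [-0.4, 1.0], [-0.31, 1.03], [-0.22, 1.05], [-0.13, 1.06]]
```

Call:
{"api": "step_arm", "payload": {
  "series": [
    [255, [-1.07, 0, 0], [0, 0, 0]],
    [255, [-1.07, 0, 0.09], [0, 0, 0]],
    [255, [-1.06, 0, 0.18], [0, 0, 0]],
    [255, [-1.04, 0, 0.27], [0, 0, 0]],
    [255, [-1.01, 0, 0.36], [0, 0, 0]],
    [255, [-0.98, 0, 0.44], [0, 0, 0]],
    [255, [-0.94, 0, 0.52], [0, 0, 0]],
    [255, [-0.89, 0, 0.6], [0, 0, 0]],
    [255, [-0.83, 0, 0.67], [0, 0, 0]],
    [255, [-0.77, 0, 0.74], [0, 0, 0]],
    [255, [-0.71, 0, 0.81], [0, 0, 0]],
    [255, [-0.64, 0, 0.86], [0, 0, 0]],
    [255, [-0.56, 0, 0.91], [0, 0, 0]],
    [255, [-0.48, 0, 0.96], [0, 0, 0]],
    [255, [-0.4, 0, 1.0], [0, 0, 0]],
    [255, [0, 0, 0], [0, 0, 0]],
    [255, [0, 0, 0], [0, 0, 0]]
  ]
}}

```text
clock: 30.4
tcp_pos: [549.5, 159.0, 90.9]
tool_rot: [-0.0, 0.998, -0.059, -0.001]
wrist_force: [4.4, 5.2, -3.8]
width: 0.177
```

```bash
python3 - <<'E'
from h import *
s=capture("side"); t=capture("top"); crop(s,170,150,370,300,4,"s15")
st=observe();p=st["tcp_pos"];print(p,st["width"],st["wrist_force"])
g=RF.T@(p[:2]-ORG)
x=g[0]-80; z=p[2]+19-70; r=np.hypot(x,z); a=np.arctan2(z,-x); print(g,r,a)
n=3; A=np.linspace(a,0.083,n+1)
X=80-r*np.cos(A); Z=70+r*np.sin(A); print((np.c_[np.diff(X),-np.diff(Z)]/10).round(2).tolist())
E
```

```text
[549.54053973 159.03352233  90.86752838] 0.17325135701360123 [ 4.15470691  6.7839453  -3.14720514]
[-39.99333604   2.0685996 ] 126.44295359234364 0.32077330498000806
[[-0.28, 0.96], [-0.2, 0.98], [-0.12, 0.99]]
```

View pics/s15.png

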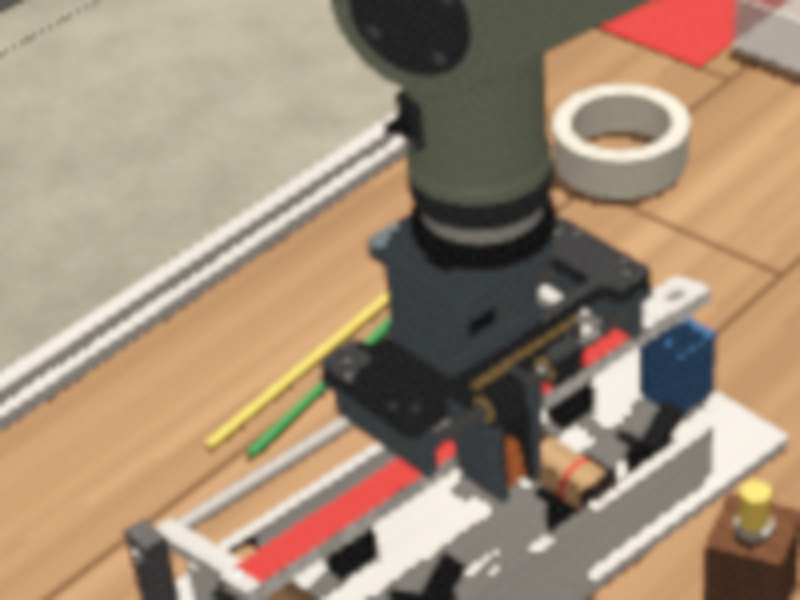

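Call:
{"api": "step_arm", "payload": {
  "series": [
    [255, [-0.28, 0, 0.9], [0, 0, 0]],
    [255, [-0.2, 0, 0.9], [0, 0, 0]],
    [255, [-0.12, 0, 0.9], [0, 0, 0]],
    [255, [0, 0, 0], [0, 0, 0]],
    [255, [0, 0, 0], [0, 0, 0]]
  ]
}}

```text
clock: 31.12
tcp_pos: [543.9, 159.8, 64.1]
tool_rot: [-0.0, 0.998, -0.059, -0.0]
wrist_force: [4.7, 4.9, -3.5]
width: 0.175
```

Call:
{"api": "step_arm", "payload": {
  "series": [
    [255, [0, 0, 0.2], [0, 0, 0]],
    [255, [0, 0, 0.2], [0, 0, 0]],
    [255, [0, 0, 0.1], [0, 0, 0]],
    [255, [0, 0, 0], [0, 0, 0]],
    [255, [0, 0, 0], [0, 0, 0]]
  ]
}}

```text
clock: 31.75
tcp_pos: [544.0, 159.7, 62.6]
tool_rot: [-0.001, 0.998, -0.059, 0.001]
wrist_force: [-1.9, 4.0, 18.2]
width: 0.174
```

```bash
python3 - <<'E'
from h import *
s=capture("side"); t=capture("top"); crop(s,170,150,370,300,4,"s16");crop(t,300,180,380,240,8,"t16")
st=observe();p=st["tcp_pos"];print(st["clock"],p,st["width"],st["wrist_force"])
E
```

```text
31.85 [543.96046314 159.76413564  62.65612008] 0.1728628113512924 [-2.53800399  3.90080503 18.33763571]
```

View pics/s16.png

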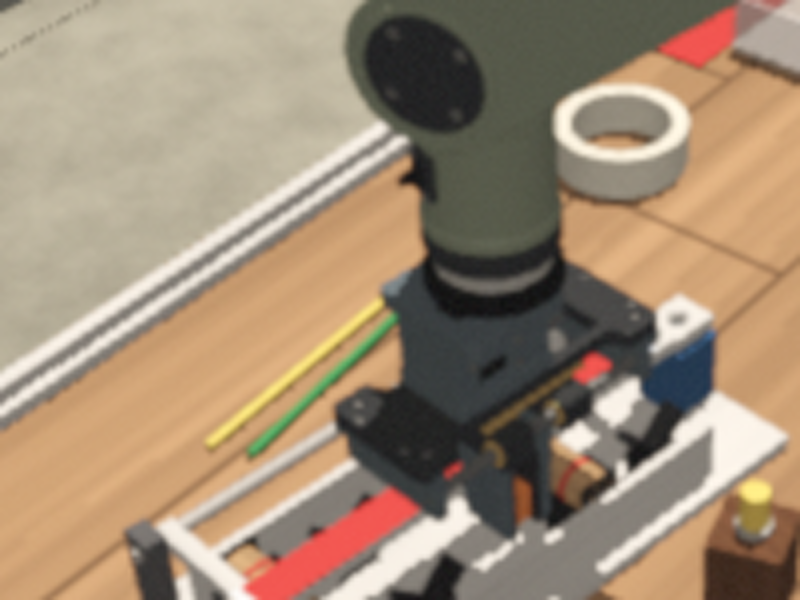

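View pics/t16.png

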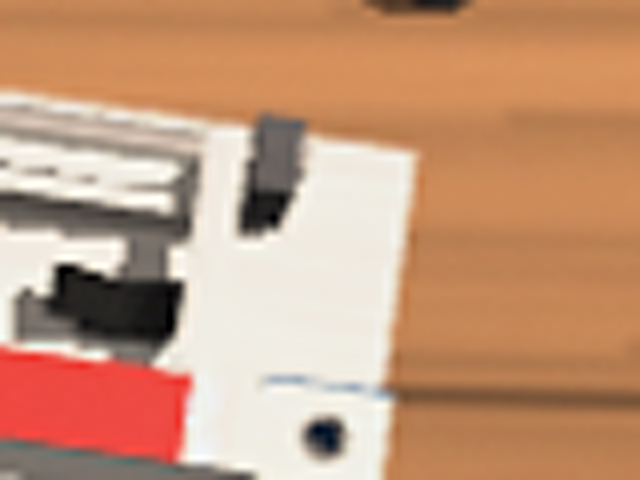

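Call:
{"api": "step_arm", "payload": {
  "series": [
    [180, [0, 0, 0], [0, 0, 0]],
    [150, [0, 0, 0], [0, 0, 0]],
    [150, [0, 0, 0], [0, 0, 0]],
    [150, [0, 0, 0], [0, 0, 0]],
    [150, [0, 0, -1], [0, 0, 0]],
    [150, [0, 0, -3], [0, 0, 0]],
    [150, [0, 0, -4], [0, 0, 0]],
    [150, [0, 0, -4], [0, 0, 0]],
    [100, [-5, 0, -2], [0, 0, 0]],
    [100, [-6, 0, 0], [0, 0, 0]],
    [100, [-3, -2, 0], [0, 0, 0]],
    [100, [0, -5, 0], [0, 0, 0]],
    [100, [0, -6, 0], [0, 0, 0]],
    [100, [0, 0, 0], [0, 0, 0]],
    [100, [0, 0, 0], [0, 0, 0]]
  ]
}}

```text
clock: 33.72
tcp_pos: [420.0, 304.3, 200.4]
tool_rot: [0.001, 0.998, -0.059, -0.0]
wrist_force: [-0.1, -0.6, -0.4]
width: 0.604
```

```bash
python3 - <<'E'
from h import *
s=capture("side"); t=capture("top"); crop(s,190,190,390,340,4,"s17");crop(t,170,170,370,310,4,"t17");crop(t,310,210,370,255,12,"th");crop(s,320,220,370,260,14,"sh")
st=observe();p=st["tcp_pos"];print(st["clock"],p,st["width"],st["wrist_force"],np.arctan2(down()[1,0],down()[0,0]))
print(blobs(t,(22,120,120),(35,255,255))[0],blobs(s,(22,120,120),(35,255,255))[0])
E
```

```text
33.825 [420.21178016 303.5880392  200.49489927] 0.6101339096255362 [-0.52865035 -1.13495209  0.30463542] -0.11922061031120917
[([253, 146, 75, 5, 177], [289.5, 148.1]), ([286, 289, 8, 8, 47], [289.5, 292.7])] [([222, 234, 33, 28, 112], [237.5, 247.7]), ([355, 270, 8, 12, 69], [358.4, 275.3])]
```

View pics/s17.png

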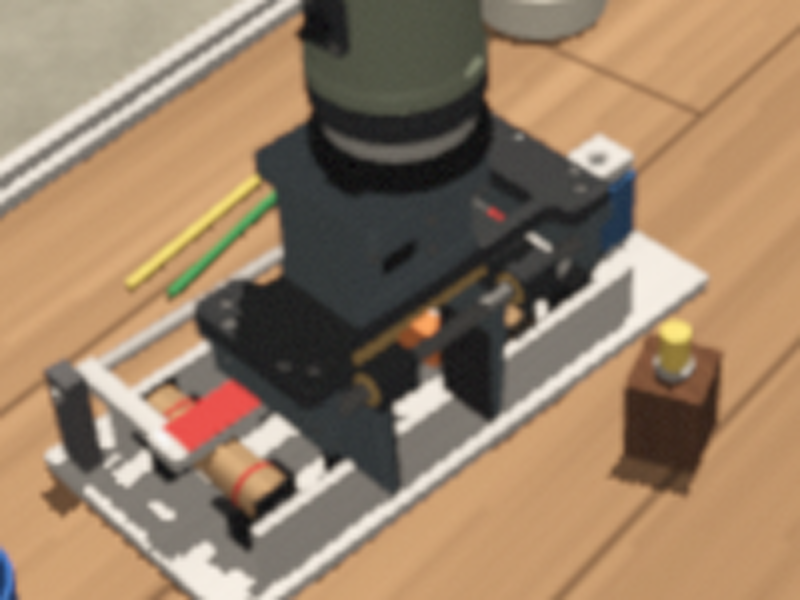

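View pics/t17.png

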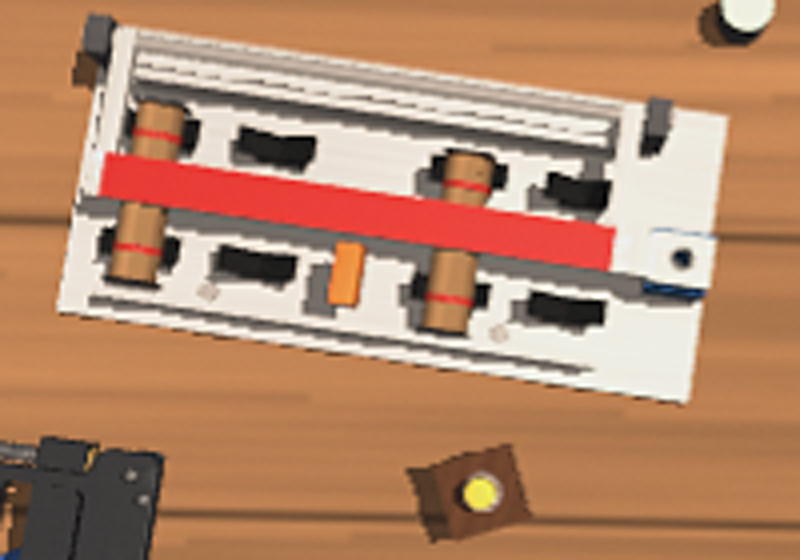

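View pics/th.png

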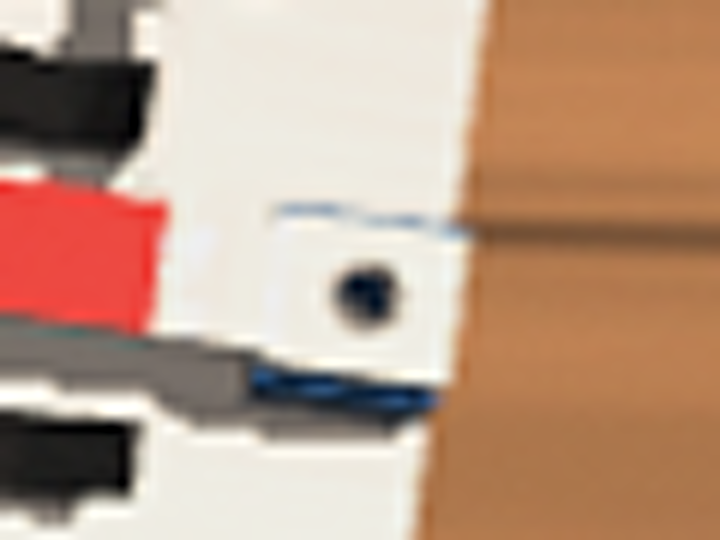

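View pics/sh.png

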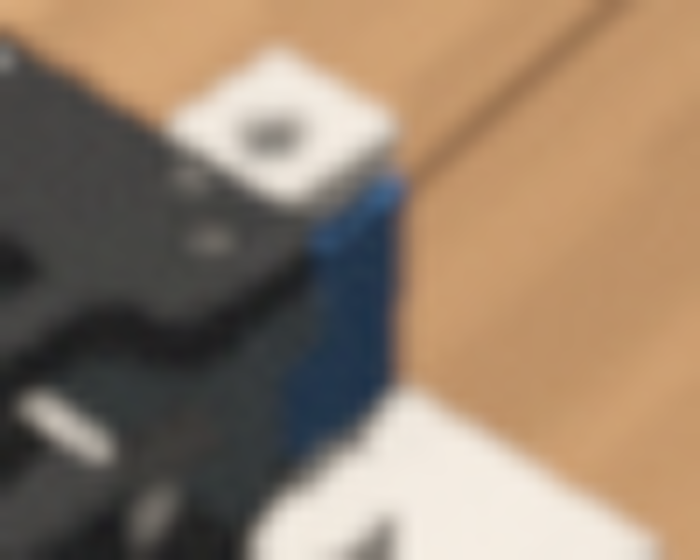

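```bash
python3 - <<'E'
from h import *
s=capture("side"); t=capture("top")
ht=((367+.5)/12-.5+310,(297+.5)/12-.5+210); hs=((272+.5)/14-.5+320,(131+.5)/14-.5+220)
print("hole top z75",onz(t,ht,75),"side",onz(s,hs,75),"tri",tri(t,ht,s,hs),"model",fx(0,-190))
for n,c,b in(("t",t,(270,275,310,310)),("s",s,(335,255,380,300))): crop(c,*b,16,"pin_"+n)
E
```

```text
hole top z75 [566.11266307 -36.07356659  75.        ] side [564.9711076  -34.26146545  75.        ] tri (array([566.33659228, -36.20915974,  73.04861703]), np.float64(0.05062809492934217)) model [566.2924078 -36.4381861]
```

View pics/pin_t.png

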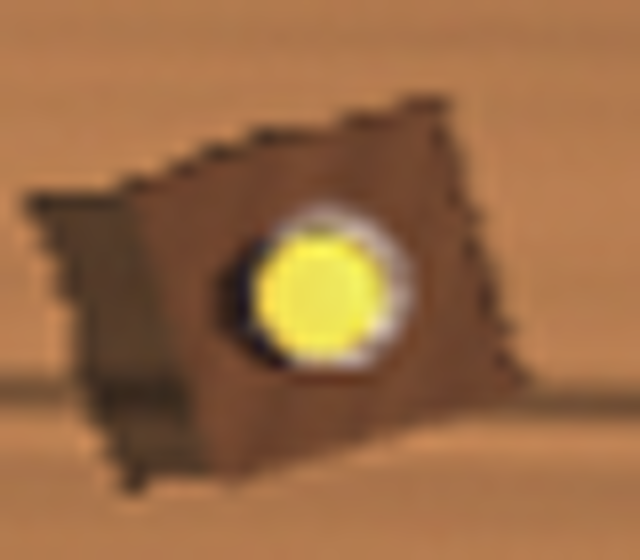

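View pics/pin_s.png

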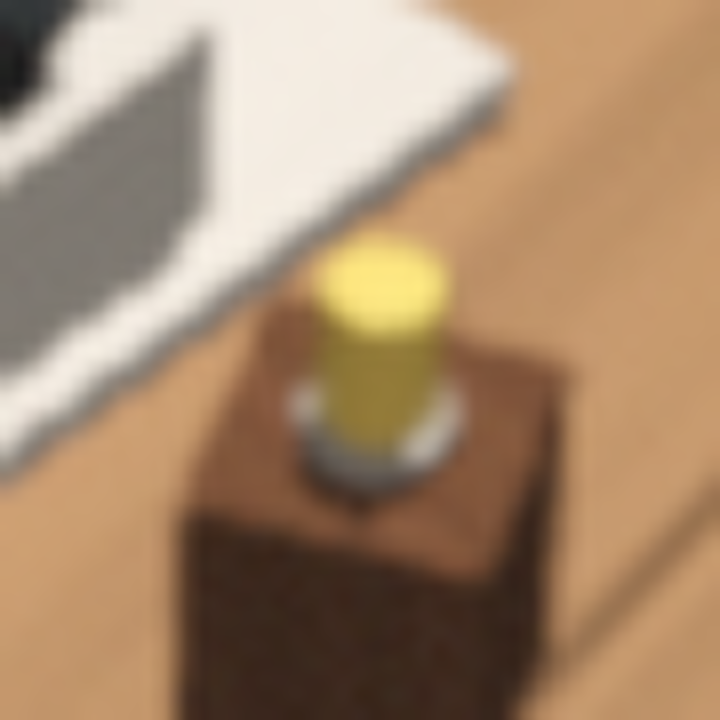

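```bash
python3 - <<'E'
from h import *
s=capture("side"); t=capture("top")
a=(289.66,293.03);b=(358.47,272.28)
print(onz(t,a,90),onz(s,b,90),tri(t,a,s,b))
st=observe();print(st["tcp_pos"],rel([428.8,77.2,120]))
E
```

```text
[428.33307019  77.06336921  90.        ] [427.06072495  79.70171224  90.        ] (array([428.4080381 ,  77.24708401,  87.28213175]), np.float64(0.3592611162771779))
[420.50568248 303.84779163 200.52003557] [ 3.5256309  22.40353388  8.05397599]
```

Call:
{"api": "step_arm", "payload": {
  "series": [
    [100, [0.7, 4.5, 0], [0, 0, 0]],
    [100, [0.7, 4.5, 0], [0, 0, 0]],
    [100, [0.7, 4.5, 0], [0, 0, 0]],
    [100, [0.7, 4.5, 1], [0, 0, 0]],
    [100, [0.7, 4.4, 3], [0, 0, 0]],
    [100, [0, 0, 4], [0, 0, 0]],
    [100, [0, 0, 0], [0, 0, 0]],
    [100, [0, 0, 0], [0, 0, 0]]
  ],
  "grip_force": 25
}}

```text
clock: 35.02
tcp_pos: [429.7, 78.4, 121.5]
tool_rot: [-0.0, 0.998, -0.059, 0.001]
wrist_force: [-0.1, -0.1, -0.3]
width: 0.608
```

```bash
python3 - <<'E'
from h import *
s=capture("side"); crop(s,300,170,420,310,5,"s18")
st=observe();print(st["tcp_pos"],rel([428.4,77.2,66.5]),np.arctan2(down()[1,0],down()[0,0]),down()[:,2])
E
```

```text
[430.0266062   78.69628923 121.82460462] [-0.16073743  0.17209689  5.53186336] -0.11757239342979292 [ 3.10080682e-03  4.38399618e-04 -9.99995096e-01]
```

View pics/s18.png

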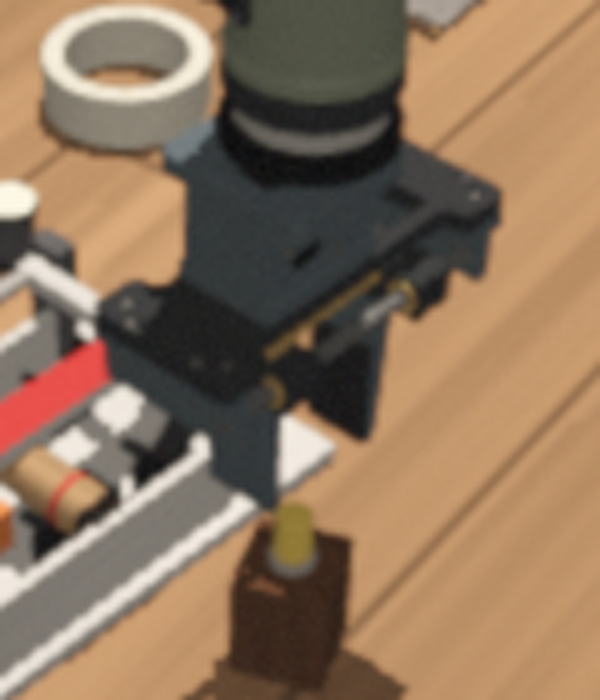

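Call:
{"api": "step_arm", "payload": {
  "series": [
    [100, [-0.15, 0.17, 1.5], [0, 0, 0]],
    [100, [0, 0, 2], [0, 0, 0]],
    [100, [0, 0, 1.3], [0, 0, 0]],
    [100, [0, 0, 0.4], [0, 0, 0]],
    [100, [0, 0, 0], [0, 0, 0]],
    [100, [0, 0, 0], [0, 0, 0]]
  ]
}}

```text
clock: 35.83
tcp_pos: [427.6, 76.8, 68.9]
tool_rot: [-0.0, 0.998, -0.059, 0.001]
wrist_force: [0.1, -0.2, -0.3]
width: 0.608
```

```bash
python3 - <<'E'
from h import *
s=capture("side"); crop(s,300,190,420,310,5,"s19")
st=observe();print(st["tcp_pos"],rel([428.4,77.2,66.5]),st["wrist_force"])
E
```

```text
[427.56342745  76.76914312  68.83394567] [ 0.0777012  -0.05259099  0.23350513] [0.56239581 0.28591098 0.07073947]
```

View pics/s19.png

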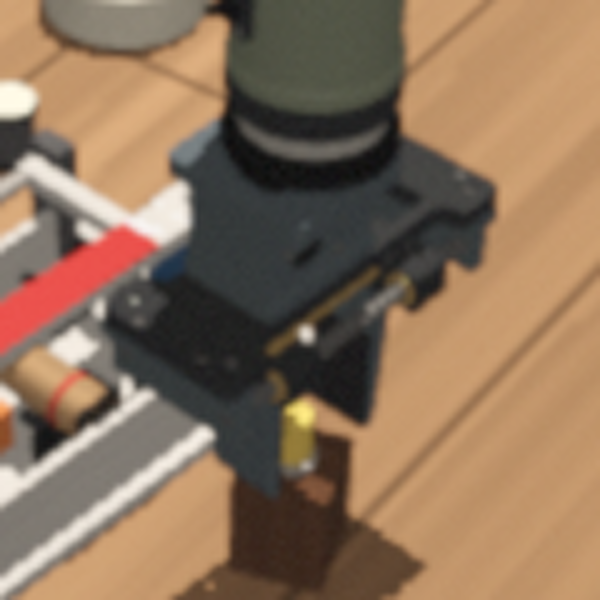

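Call:
{"api": "step_arm", "payload": {
  "series": [
    [100, [0.08, -0.05, 0.15], [0, 0, 0]],
    [100, [0, 0, 0], [0, 0, 0]],
    [180, [0, 0, 0], [0, 0, 0]],
    [220, [0, 0, 0], [0, 0, 0]],
    [255, [0, 0, 0], [0, 0, 0]],
    [255, [0, 0, 0], [0, 0, 0]],
    [255, [0, 0, 0], [0, 0, 0]],
    [255, [0, 0, 0], [0, 0, 0]],
    [255, [0, 0, 0], [0, 0, 0]]
  ]
}}

```text
clock: 37.0
tcp_pos: [428.0, 77.2, 66.8]
tool_rot: [-0.0, 0.998, -0.059, 0.0]
wrist_force: [0.3, 1.6, -0.6]
width: 0.19
```

```bash
python3 - <<'E'
from h import *
st=observe();print(st["tcp_pos"],st["width"]*91,st["wrist_force"],down()[:,2])
E
```

```text
[427.9859703   77.24619086  66.83507995] 17.257093860901342 [ 0.31885281  1.64318905 -0.56136674] [ 1.84211273e-04  1.94034284e-04 -9.99999964e-01]
```

Call:
{"api": "step_arm", "payload": {
  "series": [
    [255, [0, 0, -1], [0, 0, 0]],
    [255, [0, 0, -3], [0, 0, 0]],
    [255, [0, 0, -4], [0, 0, 0]],
    [255, [0, 0, -2], [0, 0, 0]],
    [255, [3, 2, 0], [0, 0, 0]],
    [255, [3, 2, 0], [0, 0, 0]],
    [255, [3, 2, 0], [0, 0, 0]],
    [255, [3, 2, 0], [0, 0, 0]],
    [255, [3, 1.6, 0], [0, 0, 0]],
    [255, [0, 0, 0], [0, 0, 0]],
    [255, [0, 0, 0], [0, 0, 0]],
    [255, [0, 0, 0], [0, 0, 0]]
  ]
}}

```text
clock: 38.5
tcp_pos: [564.6, -35.4, 167.0]
tool_rot: [0.0, 0.998, -0.059, -0.0]
wrist_force: [1.0, -0.3, -0.9]
width: 0.192
```

```bash
python3 - <<'E'
from h import *
s=capture("side"); t=capture("top"); crop(s,295,165,385,255,8,"s20"); crop(t,300,195,380,255,8,"t20")
st=observe();print(st["tcp_pos"],rel([565.8,-36.2,140]),st["width"],down()[:,2],np.arctan2(down()[1,0],down()[0,0]))
E
```

```text
[564.92186011 -35.42015318 167.14281205] [0.09633449 0.0668398  2.7142895 ] 0.19220120482428218 [-9.71543885e-06 -1.17513523e-04 -9.99999993e-01] -0.11742618756541531
```

View pics/s20.png

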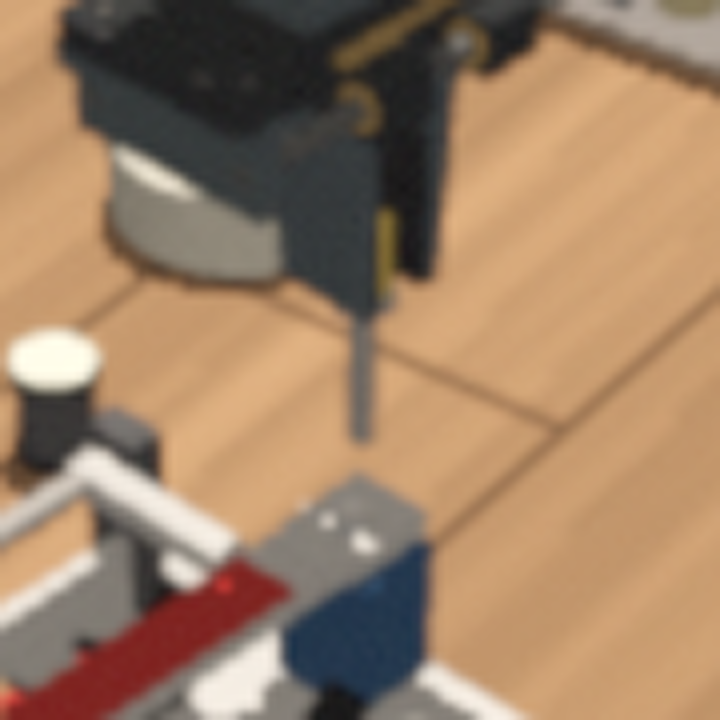

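View pics/t20.png

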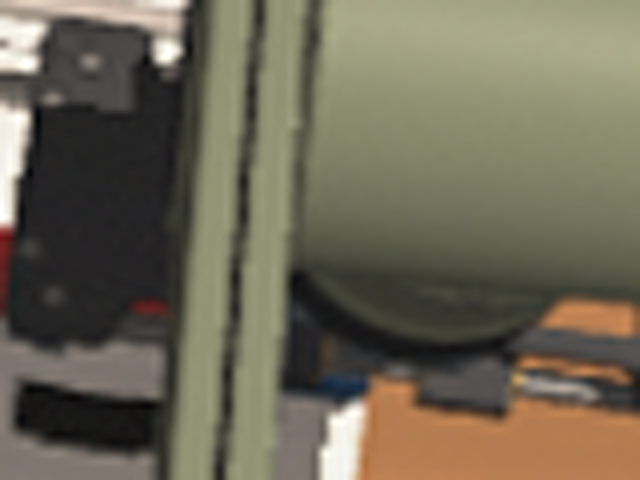

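```bash
python3 - <<'E'
from h import *
s=capture("side"); 
crop(s,325,195,355,235,18,"s21")
for v in (216,437,439): 
    px=((361.5)/8-.5+295,(v+.5)/8-.5+165); print(onz(s,px,104.3))
print("hole side",onz(s,(338.97,228.9),75))
E
```

```text
[ 636.75881987 -135.26129617  104.3       ]
[565.50678405 -37.54444268 104.3       ]
[564.90599682 -36.72041706 104.3       ]
hole side [564.94237774 -34.24692689  75.        ]
```

View pics/s21.png

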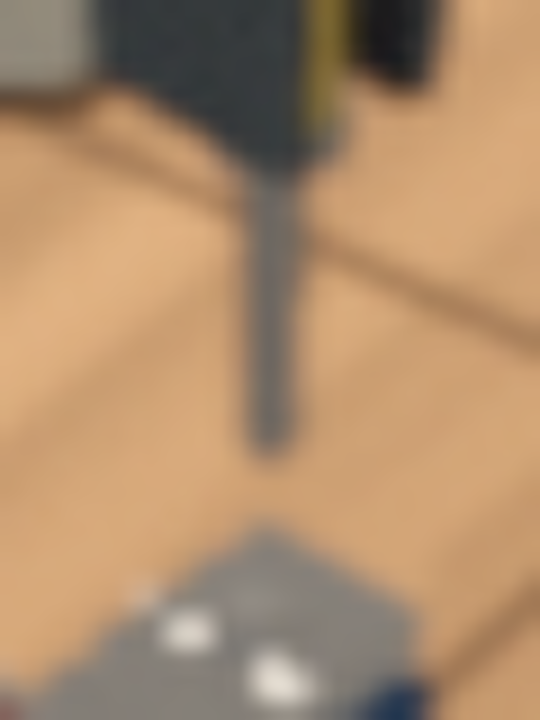

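Call:
{"api": "step_arm", "payload": {
  "series": [
    [255, [0.1, 0.05, 1], [0, 0, 0]],
    [255, [0, 0, 1.0], [0, 0, 0]],
    [255, [0, 0, 0.5], [0, 0, 0]],
    [255, [0, 0, 0], [0, 0, 0]],
    [255, [0, 0, 0], [0, 0, 0]],
    [255, [0, 0, 0], [0, 0, 0]]
  ]
}}

```text
clock: 39.4
tcp_pos: [566.7, -36.6, 142.1]
tool_rot: [0.0, 0.998, -0.059, 0.0]
wrist_force: [0.6, -0.1, -1.2]
width: 0.19
```

```bash
python3 - <<'E'
from h import *
s=capture("side"); 
crop(s,325,200,355,240,18,"s22")
st=observe();print(st["tcp_pos"],st["wrist_force"])
g=s["frame"].astype(int)
for v in range(214,236): print(v,[int(x) for x in g[v,331:349].sum(1)//3])
z=st["tcp_pos"][2]-62.8
print("expected tip px if over hole(side est):",proj(s,[564.94,-34.25,z]),"axis +20:",proj(s,[564.94,-34.25,z+20]))
E
```

```text
[566.69155254 -36.57027775 142.13862013] [-0.46855009  0.28509965 -1.07309147]
214 [162, 159, 160, 159, 162, 163, 152, 125, 106, 110, 145, 169, 170, 167, 162, 160, 159, 160]
215 [159, 158, 160, 162, 165, 166, 152, 125, 107, 111, 145, 166, 166, 161, 160, 160, 160, 161]
216 [159, 161, 163, 164, 167, 167, 152, 122, 108, 111, 144, 162, 162, 159, 159, 161, 162, 162]
217 [161, 164, 165, 167, 169, 168, 150, 116, 107, 111, 139, 158, 159, 159, 162, 162, 163, 162]
218 [163, 166, 167, 168, 170, 169, 151, 115, 106, 109, 136, 155, 159, 161, 162, 162, 162, 161]
219 [165, 167, 168, 170, 171, 169, 151, 115, 107, 108, 137, 157, 161, 161, 161, 161, 162, 161]
220 [167, 168, 170, 171, 172, 169, 150, 117, 107, 112, 139, 158, 160, 160, 161, 161, 163, 163]
221 [168, 169, 170, 170, 171, 167, 149, 117, 107, 115, 142, 159, 162, 161, 161, 162, 164, 165]
222 [170, 169, 171, 170, 169, 165, 146, 115, 107, 115, 142, 161, 162, 161, 163, 164, 165, 166]
223 [169, 169, 170, 169, 167, 163, 144, 114, 108, 116, 141, 159, 161, 163, 165, 166, 165, 166]
224 [171, 170, 169, 167, 163, 160, 142, 115, 106, 111, 138, 156, 162, 1
[... 464 characters left out ...]
184, 172, 134, 129, 128, 131, 144]
230 [131, 128, 127, 128, 126, 124, 121, 124, 125, 136, 188, 222, 204, 143, 127, 126, 130, 145]
231 [129, 128, 128, 128, 128, 124, 121, 122, 121, 131, 182, 216, 200, 146, 125, 123, 126, 138]
232 [126, 127, 127, 128, 127, 128, 128, 127, 127, 128, 140, 171, 173, 141, 119, 111, 106, 113]
233 [127, 127, 129, 127, 128, 128, 128, 127, 127, 127, 127, 130, 129, 120, 100, 79, 70, 82]
234 [126, 125, 127, 128, 129, 128, 127, 126, 127, 126, 123, 120, 113, 98, 75, 61, 62, 84]
235 [126, 125, 125, 126, 127, 127, 126, 124, 123, 122, 116, 104, 87, 72, 62, 58, 60, 92]
expected tip px if over hole(side est): [[338.99008288 227.58682262]] axis +20: [[339.07714697 221.45851972]]
```

View pics/s22.png

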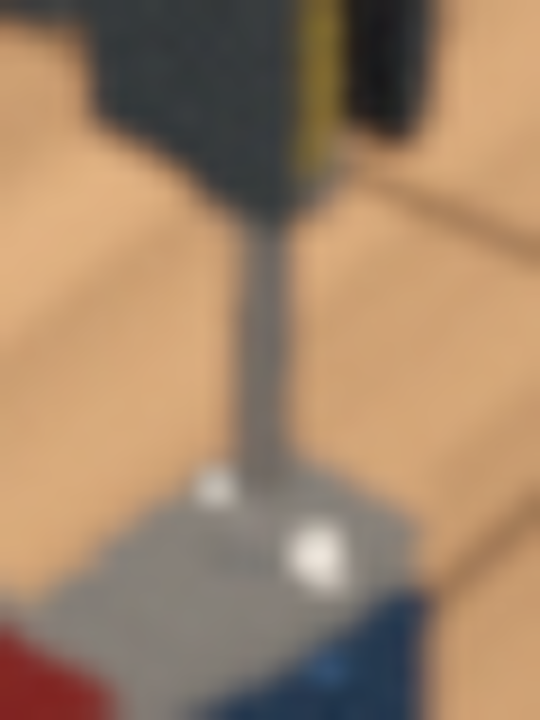

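Call:
{"api": "step_arm", "payload": {
  "series": [
    [255, [-0.09, 0, 0], [0, 0, 0]],
    [255, [0, 0, 0], [0, 0, 0]],
    [255, [0, 0, 0.3], [0, 0, 0]],
    [255, [0, 0, 0.2], [0, 0, 0]],
    [255, [0, 0, 0.2], [0, 0, 0]],
    [255, [0, 0, 0], [0, 0, 0]],
    [255, [0, 0, 0], [0, 0, 0]]
  ]
}}

```text
clock: 40.33
tcp_pos: [565.5, -36.5, 134.8]
tool_rot: [0.0, 0.998, -0.059, -0.0]
wrist_force: [-1.0, -0.1, -0.1]
width: 0.188
```

```bash
python3 - <<'E'
from h import *
s=capture("side"); 
crop(s,325,200,355,240,18,"s23")
st=observe();print(st["tcp_pos"],st["wrist_force"],st["torque"])
E
```

```text
[565.59668337 -36.45445408 134.85737492] [-0.58529583  0.9893025  -0.69872264] [ 0.07470168 -0.06241111 -0.03240367]
```

View pics/s23.png

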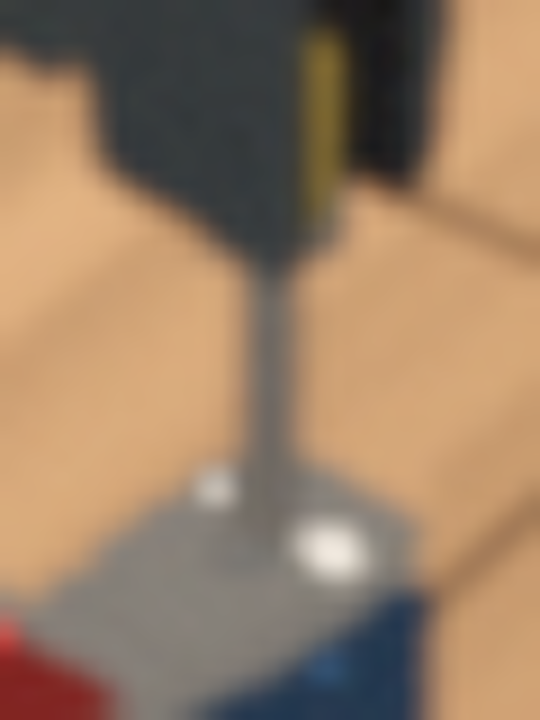

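Call:
{"api": "step_arm", "payload": {
  "series": [
    [255, [0, 0, 0.2], [0, 0, 0]],
    [255, [0, 0, 0.2], [0, 0, 0]],
    [255, [0, 0, 0.1], [0, 0, 0]],
    [255, [0, 0, 0], [0, 0, 0]],
    [255, [0, 0, 0], [0, 0, 0]]
  ]
}}

```text
clock: 41.0
tcp_pos: [565.5, -36.3, 129.7]
tool_rot: [-0.0, 0.998, -0.059, -0.0]
wrist_force: [0.4, 1.2, -2.7]
width: 0.188
```

Call:
{"api": "step_arm", "payload": {
  "series": [
    [255, [0, 0, 0.2], [0, 0, 0]],
    [255, [0, 0, 0.2], [0, 0, 0]],
    [255, [0, 0, 0.2], [0, 0, 0]],
    [255, [0, 0, 0.2], [0, 0, 0]],
    [255, [0, 0, 0], [0, 0, 0]],
    [255, [0, 0, 0], [0, 0, 0]]
  ]
}}

```text
clock: 41.75
tcp_pos: [565.5, -36.4, 121.6]
tool_rot: [-0.0, 0.998, -0.059, -0.0]
wrist_force: [0.3, 1.6, -1.9]
width: 0.189
```

```bash
python3 - <<'E'
from h import *
s=capture("side"); 
crop(s,310,190,370,240,12,"s24")
st=observe();print(st["tcp_pos"],st["wrist_force"],st["torque"])
E
```

```text
[565.4965563  -36.36921924 121.58522463] [ 0.22947371  1.52235648 -2.08248946] [ 0.50771907 -0.10584977  0.01813632]
```

View pics/s24.png

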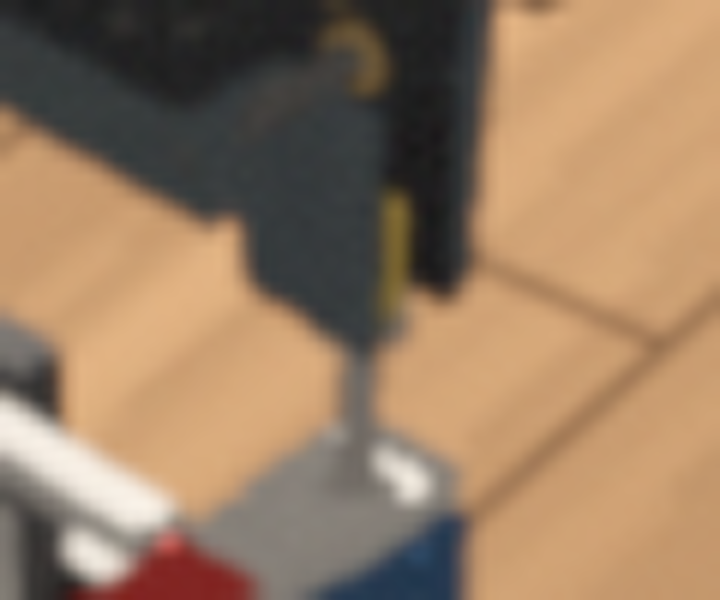

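Call:
{"api": "step_arm", "payload": {
  "series": [
    [255, [0, 0, 0.3], [0, 0, 0]],
    [255, [0, 0, 0.4], [0, 0, 0]],
    [255, [0, 0, 0.4], [0, 0, 0]],
    [255, [0, 0, 0.4], [0, 0, 0]],
    [255, [0, 0, 0.4], [0, 0, 0]],
    [255, [0, 0, 0], [0, 0, 0]]
  ]
}}

```text
clock: 42.55
tcp_pos: [565.4, -36.3, 102.2]
tool_rot: [-0.0, 0.998, -0.059, -0.0]
wrist_force: [1.4, 3.2, -3.0]
width: 0.191
```

Call:
{"api": "step_arm", "payload": {
  "series": [
    [255, [0, 0, 0.4], [0, 0, 0]],
    [255, [0, 0, 0.4], [0, 0, 0]],
    [255, [0, 0, 0.4], [0, 0, 0]],
    [255, [0, 0, 0.4], [0, 0, 0]],
    [255, [0, 0, 0.3], [0, 0, 0]],
    [255, [0, 0, 0.1], [0, 0, 0]],
    [255, [0, 0, 0], [0, 0, 0]]
  ]
}}

```text
clock: 43.42
tcp_pos: [565.6, -36.3, 82.6]
tool_rot: [-0.0, 0.998, -0.059, -0.0]
wrist_force: [0.2, 5.1, 0.4]
width: 0.187
```

Call:
{"api": "step_arm", "payload": {
  "series": [
    [255, [0, 0, 0.1], [0, 0, 0]],
    [255, [0, 0, 0.1], [0, 0, 0]],
    [255, [0, 0, 0], [0, 0, 0]],
    [255, [0, 0, 0], [0, 0, 0]]
  ]
}}

```text
clock: 43.92
tcp_pos: [565.7, -36.2, 81.7]
tool_rot: [-0.0, 0.998, -0.059, 0.0]
wrist_force: [-0.4, 5.2, 6.3]
width: 0.19
```

Call:
{"api": "step_arm", "payload": {
  "series": [
    [190, [0, 0, 0], [0, 0, 0]],
    [150, [0, 0, 0], [0, 0, 0]],
    [120, [0, 0, 0], [0, 0, 0]],
    [120, [0, 0, 0], [0, 0, 0]],
    [120, [0, 0, -1], [0, 0, 0]],
    [120, [0, 0, -4], [0, 0, 0]],
    [120, [0, 0, -5], [0, 0, 0]],
    [120, [-4, 2, -4], [0, 0, 0]],
    [120, [-5, 5, 0], [0, 0, 0]],
    [120, [-5, 6, 0], [0, 0, 0]],
    [120, [-3, 6, 0], [0, 0, 0]],
    [120, [0, 6, 0], [0, 0, 0]],
    [120, [0, 0, 0], [0, 0, 0]],
    [120, [0, 0, 0], [0, 0, 0]]
  ]
}}

```text
clock: 45.68
tcp_pos: [387.5, -244.8, 221.1]
tool_rot: [-0.0, 0.998, -0.059, 0.0]
wrist_force: [-0.1, 0.8, 0.2]
width: 0.529
```

```bash
python3 - <<'E'
from h import *
s=capture("side"); t=capture("top"); crop(s,190,180,390,330,4,"s25");crop(t,170,160,370,310,4,"t25");cv2.imwrite("pics/tfull25.png",t["frame"][:,:,::-1])
st=observe();print(st["clock"],st["tcp_pos"])
bt=blobs(t,(22,120,120),(35,255,255))[0];bs=blobs(s,(22,120,120),(35,255,255))[0];print(bt,bs)
print(proj(t,[*fx(0,-190),105]),proj(s,[*fx(0,-190),92]))
rs=blobs(t,(0,150,100),(5,255,255),6)[0];print(rs)
E
```

```text
45.775 [ 387.81503073 -243.91717559  221.00242715]
[([253, 146, 75, 5, 185], [289.9, 148.0]), ([338, 230, 8, 7, 42], [341.3, 233.0])] [([337, 218, 6, 11, 49], [339.3, 222.5]), ([222, 223, 46, 39, 152], [243.6, 242.6])]
[[341.32396107 232.8720265 ]] [[339.12322973 223.09091455]]
[([475, 91, 95, 61, 5424], [521.1, 119.9]), ([203, 202, 12, 4, 19], [208.5, 203.3]), ([195, 208, 129, 30, 1416], [258.8, 222.5]), ([281, 215, 12, 3, 21], [286.2, 216.0]), ([198, 231, 12, 3, 18], [204.2, 231.8]), ([276, 243, 12, 4, 18], [281.8, 244.4])]
```

View pics/s25.png

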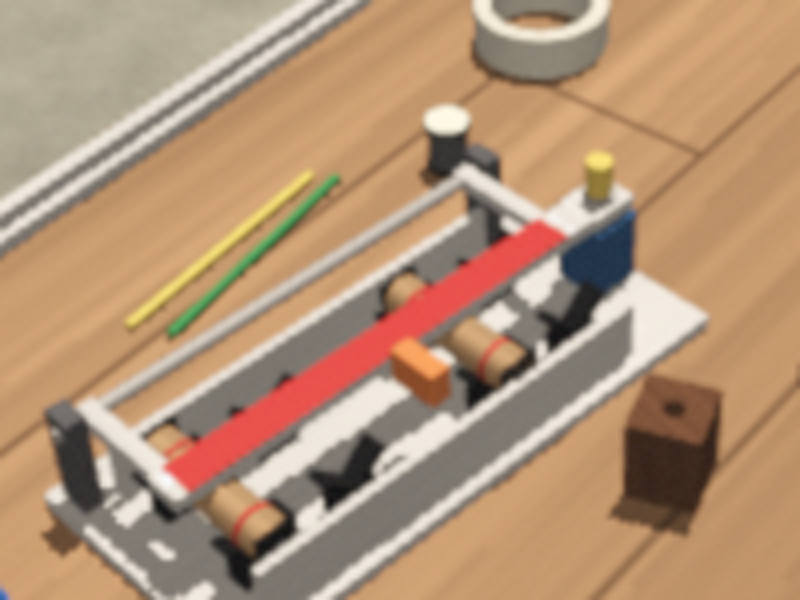

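View pics/t25.png

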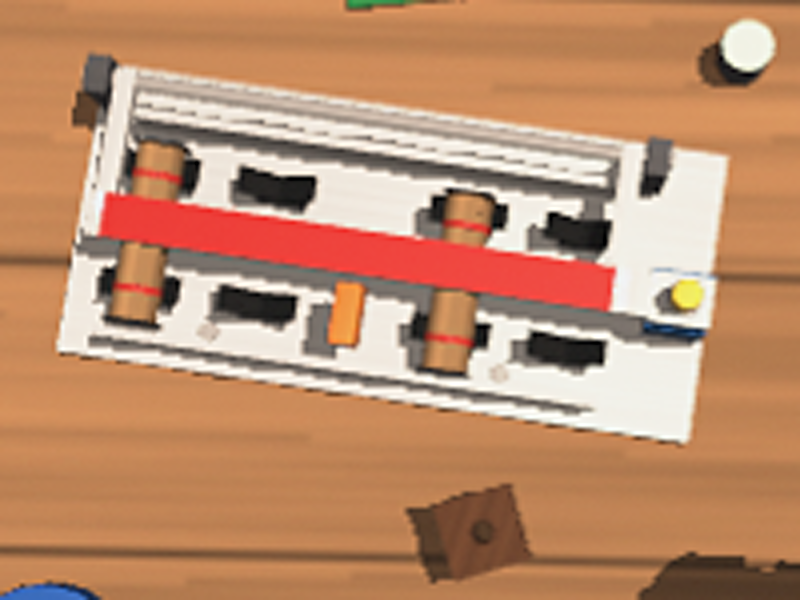

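View pics/tfull25.png

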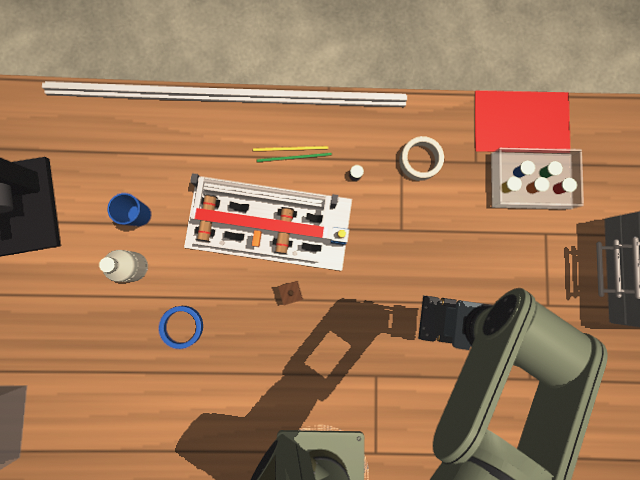

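Everything is in place: both grips are under the bar, and the knob appears at (341.3,233.0), where (341.3,232.9) was predicted. No grips are left on the bench, so I'm handing in.

```bash
python3 -c "
from rig import *
print(hand_in()); print(observe()['clock'])"
```

```text
the job is handed in; nothing more can be done
None
the job is handed in; nothing more can be done
```

I finished the whole job and handed it in at about 46 s of the 210 s allowed; the hand-in gives no verdict. I swung the keeper bar up to about 1.53 rad and laid the two grips on the bench in cradles 1 and 3. Then I swung the bar down to its stop and pushed the pin home.

**Last checks**
- **Bar:** it met its stop with about 18 N at the handle.
- **Pin:** its collar seated with about 6 N at the expected height, which puts the tip 43 mm below `lock_hole`. The knob showed within 1 px of the predicted spot in both cameras.
- **Grips:** before the bar came down I measured them at about (-7, -58) and (-4, 128) mm in the fixture, within about 0.02 rad of its x axis. Their rings had not moved in the last picture.
- **Surroundings:** the bystanders looked unmoved by eye, and the arm was clear of everything.

**Checks that disagreed**
- The grip in cradle 1 slid about 5 mm towards the robot after I placed it, with the arm not near it. It ended almost against the front rail, but still within the 16 mm tolerance.
- Just before insertion, the side camera put the pin tip about 3–5 mm off along its line of sight. I relied instead on the pin-to-hole distance, on which both cameras agreed, and the pin went in without resistance.

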